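# Lock the grinding cup up into the bench mill

## Robot

A 6-joint arm with a two-finger parallel gripper is mounted at the origin on a cart in front of the work surface, level with it; the furniture and walls round the work are solid. World frame = base frame: x ahead of the robot, y to its left, z up, the work surface at z = 0. Lengths are in m, angles in degrees, forces in N, time in s.
With the tool pointing down it reaches from about 0.35 to 0.975 m from the base axis. Payload 7.1 kg.
Tool frame: the origin (TCP) lies midway between the tips of the shut fingers; the grasp point (between the pads) lies behind it (r.tcp_to_grasp is the z of the grasp point in the tool frame, in m); z points along the fingers, y is the direction in which the jaws open and shut (so a half turn about z gives the same grasp; the last joint's range is limited). The gripper opens to 88 mm and grips with 3 to 60 N. Pads are 20 mm wide; open, the fingers measure 115 mm over their backs; the gripper's body (75 mm by 178 mm) begins 61 mm behind the grasp point.
Start: joints at [-67.323, 24.242, 93.386, -0, 62.372, -1.089], TCP at [0.252, -0.572, 0.223] pointing down, gripper open.
Joint ranges: [-172.04, 172.04], [-51.8, 120.97], [4.93, 147.93], [-75.15, 255.16], [6.16, 154.13], [-145.62, 145.62]. Speed limits (degrees/s): [136.94, 136.94, 172.46, 180, 180, 180].

## Interface

Orientations are given as a 3x3 rotation matrix whose columns are the frame's x, y, z axes.
In Python, from plant import r gives the robot as it stands.
- The arm moves only by the tool step_arm, never from a script. Its argument "steps" is a list that holds one entry, the list of rows, each a list of 5 numbers: the closure in counts, from 0 (fully open) to 255 (shut), then the shift along the tool's x, y, z in mm, then the turn about the tool's z in rad. A call has 1 to 20 rows; each row shifts and turns the pose as measured when the row begins, along the tool's axes as they then stand; what a row does not reach is not made up. A row lasts 1/10 s, in which the tool goes at most 50 mm and 8.59 degrees, less where a joint would pass 70% of its speed; a pose out of reach is approached as far as the arm can. A call is refused whole if a number of a shift passes 50 or a number of a turn 0.15, either way. A call with a gripper value outside its range is refused whole. The fingers move at their own pace and stop on an object; "squeeze" is the grip in N (left out, the last holds). Time passes only in rows, so rows that do not move let the fingers close. It gives the time, the measured TCP pose, the force and the opening at its end, in the units of the state.
- r.get_state(): the state, without advancing time (a new reading comes with each control period).
- r.grab_frame(name): name is "scene" or "top" or "wrist"; returns the picture (480x640x3 uint8, blue, green, red); there is no depth.
- r.get_calibration(name): a dict with "camera_matrix" (3x3 intrinsics, pixels), "D" ([k1, k2, p1, p2, k3] as OpenCV has them; the pictures are not rectified), "world_from_camera" (4x4, takes a point from camera to world coordinates); the wrist camera has in their place "T_tool_cam" (4x4, takes a point from camera to tool coordinates, whose origin is the TCP and whose axes are the flange's). Camera axes: x right, y up, looking along -z (the intrinsics and any distortion apply to the point x, -y, -z); pixel columns grow to the right and rows downward; lengths in m; the calibration is good to about 2 mm. A picture is of the moment at which its call begins: read the wrist's pose just before it. get_calibration takes no time and is no camera call.
- r.sign_off(): hands the job in, once; it reports no verdict.
Trained networks look in the newest picture that a camera, given by its name, has taken for a name from the list of things; names that differ only in an ending like _2 or _b are one class to them, and where a whole thing is asked for, a point or a joint stands for the part that bears it (a point fixed in the world has none). Each returns a list of dicts, best first, with "score" (0 to 1); they miss things now and then, are a little off and sometimes report something else, mostly with a low value. They report only what shows in the picture. A call takes as long as a camera call.
- r.search_frame(camera, target): "bbox" ([left, top, right, bottom] in pixels, round what is visible of it).
The state is a dict: "time": time; "joint_positions": joint angles; "joint_vel": joint speeds; "joint_efforts": joint torques, N m; "ee_pos": TCP position; "orientation": TCP orientation; "ft_force": force on the tool from outside, world axes, zero at the start; "ft_torque": the same for the moment, N m; "opening": finger opening in m.
Only numpy, scipy, OpenCV 4.12 (cv2) and the standard library are available. Lean on these libraries where they do the work, as an engineer would, in place of code of your own. Each camera call takes 0.05 s, during which the arm holds its last target.

## Task

Take the steel grinding cup by its black handle and offer it up from below into the mount of the bench mill with the handle at the yellow mark; pressing up lightly, turn it slowly counter-clockwise (seen from above) until you feel the three lugs slip up into their slots. Then press it gently up against the sprung gasket, swing the handle further the same way until it meets its stop near the green mark, let the lugs settle into their pockets and let go, so that the cup hangs locked and level in the mill. Never force it, and leave the sample jar and the dropper bottle where they stand.

Things in the scene. Friction and masses are not known exactly. Their poses are not given: they have to be found in the camera images.
- cup_handle (a point): Centre of the black flat grip of the loose steel grinding cup (0.15 to 0.26 kg): 70 mm long (point's x), 16 mm thick (y), 30 mm tall (z), half-way up it, 35 mm above the cup's foot and 125 mm from the cup's axis. The cup lies on the +x side, the handle's free end on the -x side; z up.
- cup_lugs (a point): Point on the cup's axis, level with the undersides of its lugs: 51 mm above the foot, 16 mm above cup_handle. Three lugs stand out of the 60 mm neck to 37 mm radius, each 22 degrees wide and 7 mm tall with bevelled top (4 mm at the ends), one right above the handle, the others 120 degrees from it. Axes as the cup's.
- cup: The steel grinding cup, 62 mm tall, 72 mm wide at the foot, with a 60 mm neck (bevelled to 54 mm at the rim) that goes up into the mill's mount. Origin at the middle of its foot, x from the handle to the cup, z up.
- mount (a point): Centre of the mouth of the mill's downward-opening mount, 145 mm above the desk. z up, -x is the mill's front. Bore 63 mm wide for the cup's neck (1.5 mm clear all round), with three slots 33 degrees wide for the lugs (5 degrees of play either way). If the lugs miss the slots they strike the ring with their undersides 5 mm below the mouth; in the slots they rise freely.
- mark_open (a point): Yellow dot on the mount's collar, 72 degrees from the front on the mount's +y side. The three slots are in a ring hidden inside, set differently each time: the lugs meet them when the handle points somewhere from 2 to 49 degrees counter-clockwise of this dot (from the dot towards the front). Start at the dot, press up lightly and turn slowly until the lugs rise into the slots.
- mark_locked (a point): Green dot at the collar's front (-x). Raised more than 10 mm above the mouth, the lugs clear a hump and turn 46 degrees counter-clockwise (from above) from mid-slot to a hard stop; the other way is blocked. There pockets, 7 mm above the mouth, with 3 degrees of play, hold the lugs once let down. The locked handle points to this dot within 25 degrees.
- gasket (a point): Centre of the underside of the sprung gasket inside the mount. The cup's rim meets it when the lugs' undersides are 5 mm above the mouth; it yields upward (1.7 N, rising 0.1 N per mm) and bottoms out hard when they are 15 mm above the mouth. In the pockets it presses the cup down and keeps it locked.
- mill: Bench mill, fixed: grey base 200 x 120 mm, 22 mm high under the mount, grey column from 80 mm behind the axis, steel collar 96 mm wide, white round head 100 mm wide with a blue band, 250 mm high. Origin on the desk under the mount's axis; x towards the column, z up. More than 100 N between cup and mill damages it (a twist of some 2 N m about the mount's axis).
- jar (a point): Centre of a white screw-lid sample jar, 74 mm wide, 87 mm tall, loose on the desk to the right of the mill and nearer; leave it alone.
- dropper (a point): Centre of a small dropper bottle with a white tip, 28 mm wide, 68 mm tall, loose on the desk at the back; leave it alone.

How it is judged (in metres and radians):
On the way, in this order (a step that is already met when the one before it is completed fails the run):
1. the cup is lifted off the desk by its handle (height (world z) of cup above 0.03 m), for 0.2 s.
2. the lugs have passed up through the slots: undersides more than 9 mm above the mouth, cup centred within 5 mm (z of cup_lugs in the frame of mount above 0.009 m and horizontal distance between cup_lugs and mount below 0.005 m), for 0.05 s.
At the end, for the whole second after the job is handed in: The cup hangs at rest in the mount with its lugs in the pockets: undersides 5 to 8.8 mm above the mouth, axis within 5 mm of the mount's, tilted less than 0.1 rad, the handle forward and within 60 mm of the mill's middle plane (green mark) (horizontal distance between cup_lugs and mount below 0.005 m and z of cup_lugs in the frame of mount between 0.005 and 0.0088 m and y of cup_handle in the frame of mount between -0.06 and 0.06 m and x of cup_handle in the frame of mount below -0.09 m and angle between cup's own z axis and vertical below 0.1 rad and linear speed of cup below 0.01 m/s); the robot touches nothing.
It fails at once if the cup is forced against the mill with more than 100 N (contact force between cup and mill above 100 N).
It fails at once if the sample jar is moved by more than 20 mm (distance of jar from where it was at the start of the episode above 0.02 m).
It fails at once if the dropper bottle is moved by more than 20 mm (distance of dropper from where it was at the start of the episode above 0.02 m).
It also fails if it takes over 72 s, if anything falls off the work surface, if the arm or the gripper's body presses on something with over 40 N, if the wrist force passes 120 N, or if a joint passes its speed limit or range.

## Working session

There is one attempt and no reset: what is moved stays moved. The work goes in short steps, Python scripts to look and compute and a tool call to move; the robot and the scene stay as the last step left them, time stands still between calls to the robot, and variables do not carry over. Pictures are saved under pics/ and viewed, and the job is handed in when it is done.

Besides the shell and the picture viewer there is one more tool, called after "Emit:" in YAML: its name, and indented under it one key for each argument. step_arm: Moves the arm, as the interface text tells. Its arguments: {"type":"object","properties":{"steps":{"type":"array","items":{"type":"array","items":{"type":"array","items":{"type":"number"}}}},"squeeze":{"type":"number"}},"required":["steps"]}

```bash
mkdir -p pics; ls; python3 - <<'E'
from plant import r
import cv2,numpy as np
np.set_printoptions(precision=4,suppress=True)
s=r.get_state()
for k in s: print(k,s[k])
print(r.tcp_to_grasp)
for n in ["scene","top","wrist"]:
    f=r.grab_frame(n); cv2.imwrite(f"pics/{n}0.png",f)
    c=r.get_calibration(n); print(n,{k:np.array(v).tolist() for k,v in c.items()})
    for t in ["cup_handle","cup","mill","mark_open","mark_locked","mount","jar","dropper"]:
        d=r.search_frame(n,t); print(t,[(np.round(x['bbox'],1).tolist(),round(x['score'],2)) for x in d[:2]])
E
```

```text
pics
time 0.0
joint_positions [-67.3215  24.2854  93.4307   0.001   62.3702  -1.0899]
joint_vel [ 0.0157  0.0469  0.0814 -0.1177 -0.0362  0.0534]
joint_efforts [  0.     -54.4626 -27.3665   0.0645   0.0228  -0.0001]
ee_pos [ 0.2517 -0.5715  0.2219]
orientation [[ 0.9152  0.403  -0.0006]
 [ 0.403  -0.9152  0.0014]
 [ 0.     -0.0015 -1.    ]]
ft_force [-0.0398 -0.2092 -0.4938]
ft_torque [ 0.0005 -0.0665 -0.0076]
opening 0.08779736359953988
-0.0187
scene {'camera_matrix': [[479.0466259870814, 0.0, 328.1739445340181], [0.0, 479.0466259870814, 243.813911759087], [0.0, 0.0, 1.0]], 'D': [-0.03445878919571272, 0.0, 0.0, 0.0, 0.0], 'world_from_camera': [[-0.6592186316715398, 0.6275737147297618, -0.4142246108542928, 0.08249414273051417], [-0.7519508940762395, -0.5507692625054328, 0.3622472530981651, 0.49890019724857004], [-0.0008053291543509595, 0.5502767049944142, 0.8349819754853657, 1.1519181663697613], [0.0, 0.0, 0.0, 1.0]]}
cup_handle [([243.4, 309.2, 302.4, 372.9], 0.61)]
cup [([244.3, 308.1, 301.9, 374.0], 0.65)]
mill [([298.7, 161.1, 370.3, 271.7], 0.77)]
mark_open [([299.5, 159.8, 371.
[... 975 characters left out ...]
r [([422.2, 254.7, 447.6, 280.7], 0.76)]
dropper [([257.0, 183.4, 268.0, 194.2], 0.47), ([224.1, 235.0, 254.8, 312.8], 0.35)]
wrist {'camera_matrix': [[332.40445159507607, 0.0, 317.0228890098927], [0.0, 332.40445159507607, 238.16263605398638], [0.0, 0.0, 1.0]], 'D': [-0.038804083164927915, 0.0, 0.0, 0.0, 0.0], 'T_tool_cam': [[-0.0012604938380815715, 0.9523985508677644, 0.30485309816412504, 0.08484169856219809], [0.9999991749302708, 0.0011250188768517188, 0.0006200575005211888, -0.0006191655782067373], [0.000247576374849722, 0.3048536282177207, -0.9523991831519123, -0.16187215665203197], [0.0, 0.0, 0.0, 1.0]]}
cup_handle []
cup []
mill []
mark_open []
mark_locked []
mount []
jar []
dropper []
```

View pics/scene0.png

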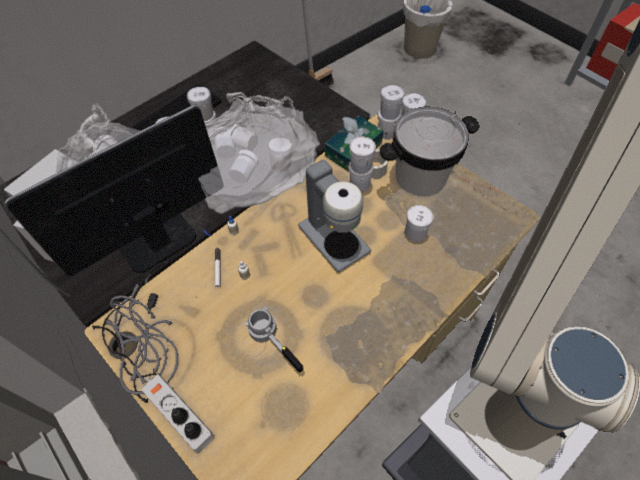

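View pics/top0.png

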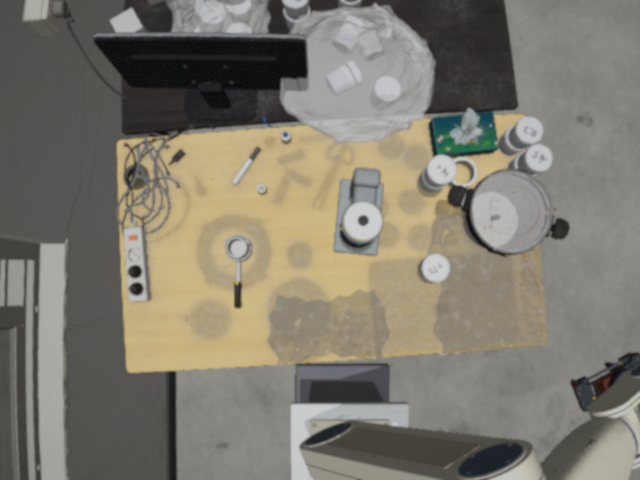

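```bash
python3 - <<'E'
import cv2
f=cv2.imread('pics/top0.png')[150:330,210:460]
cv2.imwrite('pics/top0c.png',cv2.resize(f,None,fx=3.2,fy=3.2,interpolation=cv2.INTER_CUBIC))
f=cv2.imread('pics/scene0.png')[140:390,220:450]
cv2.imwrite('pics/scene0c.png',cv2.resize(f,None,fx=2.4,fy=2.4,interpolation=cv2.INTER_CUBIC))
E
```

```text
(no output)
```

View pics/top0c.png

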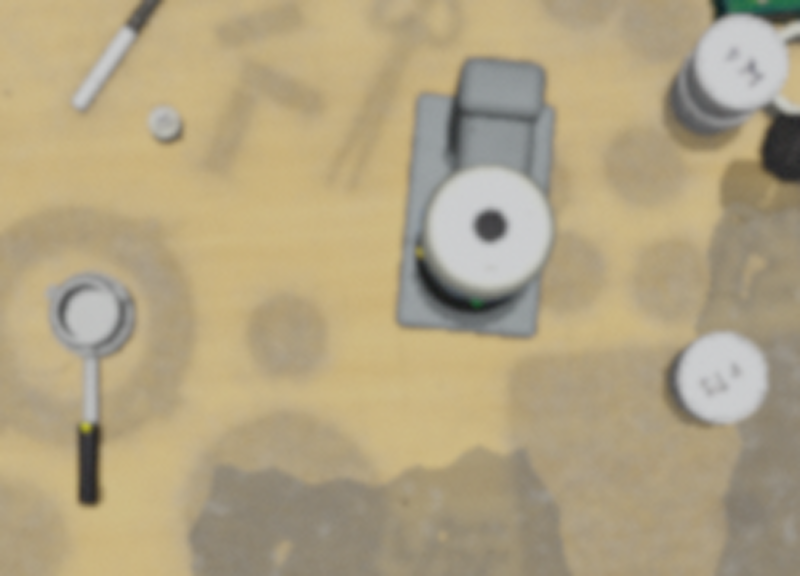

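View pics/scene0c.png

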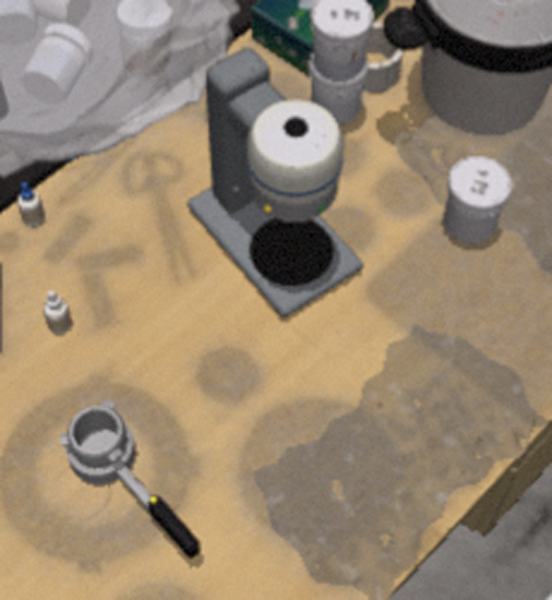

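```bash
cat > h.py <<'E'
import numpy as np,cv2
from plant import r
np.set_printoptions(precision=4,suppress=True)
F=np.diag([1,-1,-1.])
def wfc(n,s=None):
    c=r.get_calibration(n)
    if 'world_from_camera' in c: T=np.array(c['world_from_camera'])
    else:
        s=s or r.get_state(); W=np.eye(4); W[:3,:3]=s['orientation']; W[:3,3]=s['ee_pos']
        T=W@np.array(c['T_tool_cam'])
    return c,T
def p2w(n,uv,z,s=None):
    c,T=wfc(n,s)
    q=cv2.undistortPoints(np.array(uv,float).reshape(-1,1,2),np.array(c['camera_matrix']),np.array(c['D'])).reshape(-1,2)
    d=(T[:3,:3]@F@np.c_[q,np.ones(len(q))].T).T
    o=T[:3,3]; k=(np.broadcast_to(z,len(q))-o[2])/d[:,2]
    return o+d*k[:,None]
def w2p(n,P,s=None):
    c,T=wfc(n,s)
    Q=(F@T[:3,:3].T@(np.array(P,float).reshape(-1,3)-T[:3,3]).T).T
    return cv2.projectPoints(Q,np.zeros(3),np.zeros(3),np.array(c['camera_matrix']),np.array(c['D']))[0].reshape(-1,2)
E
python3 - <<'E'
from h import *
C=lambda a:np.array(a)/3.2+[210,150]
print('cup rim',p2w('top',C([[91,313]]),.062),p2w('top',C([[92,322]]),0.03))
print('handle',p2w('top',C([[89,425],[88,503]]),.05))
print('head',p2w('top',C([[490,229],[427,229],[553,229]]),.25), 'hole',p2w('top',C([[490,225]]),.25))
print('base',p2w('top',C([[418,93],[553,105],[536,335],[398,326]]),.022))
print('marks',p2w('top',C([[419,253],[477,301]]),.15))
print('jar',p2w('top',C([[720,378]]),.087)); print('dropper',p2w('top',C([[165,124]]),.06))
S=lambda a:np.array(a)/2.4+[220,140]
print('scene rim',p2w('scene',S([[99,432]]),.062)); print('h',p2w('scene',S([[153,500],[193,550]]),.05))
print('disc',p2w('scene',S([[292,251]]),.022),'green/yellow',p2w('scene',S([[267,209]]),.15))
E
```

```text
cup rim [[0.5662 0.2953 0.062 ]] [[0.5606 0.2989 0.03  ]]
handle [[0.4748 0.2975 0.05  ]
 [0.411  0.2977 0.05  ]]
head [[ 0.616  -0.0183  0.25  ]
 [ 0.6158  0.027   0.25  ]
 [ 0.6163 -0.0637  0.25  ]] hole [[ 0.6189 -0.0183  0.25  ]]
base [[ 0.7559  0.0273  0.022 ]
 [ 0.7463 -0.0869  0.022 ]
 [ 0.5516 -0.0717  0.022 ]
 [ 0.5588  0.0438  0.022 ]]
marks [[ 0.608   0.0299  0.15  ]
 [ 0.5711 -0.0148  0.15  ]]
jar [[ 0.5139 -0.2146  0.087 ]]
dropper [[0.7226 0.2368 0.06  ]]
scene rim [[0.5628 0.2989 0.062 ]]
h [[0.4727 0.3005 0.05  ]
 [0.4064 0.303  0.05  ]]
disc [[ 0.616  -0.0182  0.022 ]] green/yellow [[0.613  0.0244 0.15  ]]
```

```bash
cat >> h.py <<'E'
def yaw(R): return np.degrees(np.arctan2(R[1][0],R[0][0]))
def plan(x,y,z,yw,n,s=None,grip=0):
    s=s or r.get_state(); R=np.array(s['orientation']); p=np.array(s['ee_pos'])
    y0=yaw(R); dy=(yw-y0+180)%360-180
    if yw>180 and dy<-90: dy+=360
    d=(np.array([x,y,z])-p)/n*1000; a=np.radians(dy)/n
    print('from',p,round(y0,2),'d',d*n,'dyaw',dy)
    for i in range(n):
        t=np.radians(y0)+a*i
        tx=np.array([np.cos(t),np.sin(t)]); ty=np.array([np.sin(t),-np.cos(t)])
        print([grip,round(float(tx@d[:2]),1),round(float(ty@d[:2]),1),round(-d[2],1),round(-a,3)],end=',')
    print()
def st():
    s=r.get_state(); print('t',s['time'],s['ee_pos'],'yaw',yaw(s['orientation']),'F',s['ft_force'],'T',s['ft_torque'],'op',s['opening']); return s
E
python3 - <<'E'
from h import *
plan(.442,.299,.2,178.5,20)
E
```

```text
from [ 0.2519 -0.572   0.2226] 23.77 d [190.1029 870.9524 -22.6494] dyaw 154.7317100428313
[0, 26.3, -36.0, np.float64(1.1), np.float64(-0.135)],[0, 30.9, -32.2, np.float64(1.1), np.float64(-0.135)],[0, 34.9, -27.7, np.float64(1.1), np.float64(-0.135)],[0, 38.3, -22.8, np.float64(1.1), np.float64(-0.135)],[0, 41.0, -17.4, np.float64(1.1), np.float64(-0.135)],[0, 43.0, -11.7, np.float64(1.1), np.float64(-0.135)],[0, 44.2, -5.8, np.float64(1.1), np.float64(-0.135)],[0, 44.6, 0.2, np.float64(1.1), np.float64(-0.135)],[0, 44.1, 6.2, np.float64(1.1), np.float64(-0.135)],[0, 42.9, 12.1, np.float64(1.1), np.float64(-0.135)],[0, 40.9, 17.7, np.float64(1.1), np.float64(-0.135)],[0, 38.1, 23.1, np.float64(1.1), np.float64(-0.135)],[0, 34.7, 28.0, np.float64(1.1), np.float64(-0.135)],[0, 30.6, 32.4, np.float64(1.1), np.float64(-0.135)],[0, 26.0, 36.2, np.float64(1.1), np.float64(-0.135)],[0, 20.8, 39.4, np.float64(1.1), np.float64(-0.135)],[0, 15.3, 41.8, np.float64(1.1), np.float64(-0.135)],[0, 9.6, 43.5, np.float64(1.1), np.float64(-0.135)],[0, 3.6, 44.4, np.float64(1.1), np.float64(-0.135)],[0, -2.4, 44.5, np.float64(1.1), np.float64(-0.135)],
```

Emit:
step_arm:
  steps:
    - [[0, 26, -36, 0, -0.135], [0, 31, -32, 0, -0.135], [0, 35, -28, 0, -0.135], [0, 38, -23, 0, -0.135], [0, 41, -17, 0, -0.135], [0, 43, -12, 0, -0.135], [0, 44, -6, 0, -0.135], [0, 44, 0, 0, -0.135], [0, 44, 6, 0, -0.135], [0, 43, 12, 0, -0.135]]

```text
time: 2.35
ee_pos: [0.3389, -0.1266, 0.2221]
orientation: [[-0.235, 0.972, 0.006], [0.972, 0.235, -0.006], [-0.007, 0.004, -1.0]]
ft_force: [0.4, 0.2, -0.2]
opening: 0.0882
```

```bash
sed -i 's/round(-d\[2\],1),round(-a,3)/float(round(-d[2],1)),float(round(-a,3))/' h.py; python3 - <<'E'
from h import *
plan(.442,.299,.2,178.5,12)
E
```

```text
from [ 0.3389 -0.1266  0.2221] 103.6 d [103.0648 425.5761 -22.1387] dyaw 74.90024816604992
[0, 32.5, 16.7, 1.8, -0.109],[0, 30.4, 20.1, 1.8, -0.109],[0, 28.1, 23.3, 1.8, -0.109],[0, 25.4, 26.2, 1.8, -0.109],[0, 22.4, 28.8, 1.8, -0.109],[0, 19.1, 31.1, 1.8, -0.109],[0, 15.6, 33.0, 1.8, -0.109],[0, 11.9, 34.5, 1.8, -0.109],[0, 8.1, 35.6, 1.8, -0.109],[0, 4.2, 36.2, 1.8, -0.109],[0, 0.2, 36.5, 1.8, -0.109],[0, -3.7, 36.3, 1.8, -0.109],
```

Emit:
step_arm:
  steps:
    - [[0, 32, 17, 2, -0.109], [0, 30, 20, 2, -0.109], [0, 28, 23, 2, -0.109], [0, 25, 26, 2, -0.109], [0, 22, 29, 2, -0.109], [0, 19, 31, 2, -0.109], [0, 16, 33, 2, -0.109], [0, 12, 34, 2, -0.109], [0, 8, 36, 2, -0.109], [0, 4, 36, 2, -0.109], [0, 0, 36, 2, -0.109], [0, -4, 36, 2, -0.109], [0, 0, 0, 0, 0], [0, 0, 0, 0, 0]]

```text
time: 3.75
ee_pos: [0.4338, 0.3237, 0.199]
orientation: [[-0.999, -0.041, 0.018], [-0.041, 0.999, -0.004], [-0.017, -0.005, -1.0]]
ft_force: [-0.2, 0.3, -0.7]
opening: 0.0877
```

```bash
python3 - <<'E'
from h import *
s=st(); f=r.grab_frame('wrist'); cv2.imwrite('pics/w1.png',f)
d=r.search_frame('wrist','cup'); print(d[:2])
print(w2p('wrist',[[.564,.297,.062],[.441,.299,.05],[.564,.297,0]],s))
E
```

```text
t 3.75 [0.4338 0.3237 0.199 ] yaw -177.6463468321846 F [-0.1931  0.294  -0.7106] T [ 0.0661 -0.1495  0.0041] op 0.08767482798961496
[{'bbox': [262.2, 189.9, 329.1, 367.1], 'score': 0.56}]
[[286.905  340.6504]
 [291.2816 226.4691]
 [291.3779 309.9895]]
```

View pics/w1.png

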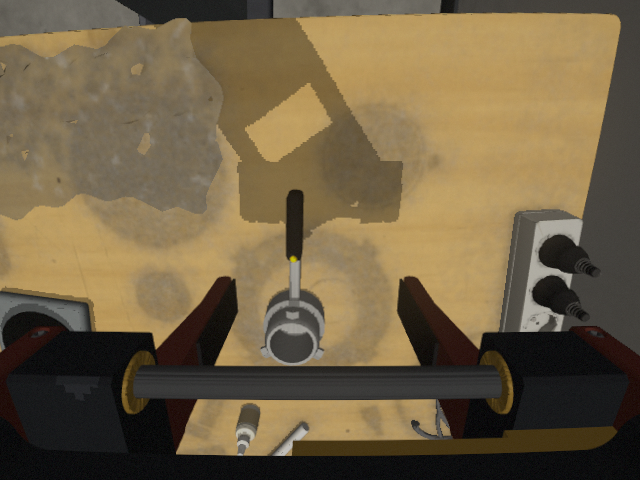

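```bash
python3 - <<'E'
from h import *
s=st(); print(np.array(s['orientation']))
print(p2w('wrist',[[292.5,344]],.062,s),'handle',p2w('wrist',[[295.5,191],[294,259]],.05,s),p2w('wrist',[[294,302]],.0565,s))
print(w2p('top',[[.564,.297,.062],[.475,.2985,.05],[.405,.3,.05]]))
E
```

```text
t 3.85 [0.4339 0.3229 0.1993] yaw -177.73309340092416 F [-0.0748 -0.6733 -0.5908] T [ 0.0188 -0.1137  0.081 ] op 0.08768505877689921
[[-0.9991 -0.0395  0.018 ]
 [-0.0395  0.9992 -0.0036]
 [-0.0178 -0.0043 -0.9998]]
[[0.5684 0.302  0.062 ]] handle [[0.4063 0.3017 0.05  ]
 [0.4753 0.3014 0.05  ]] [[0.5206 0.3025 0.0565]]
[[237.7622 248.6354]
 [237.4336 282.7467]
 [236.606  309.4615]]
```

```bash
python3 - <<'E'
from h import *
plan(.446,.3015,.075,180,4)
E
```

```text
from [0.4339 0.3229 0.1993] -177.73 d [  12.0733  -21.3915 -124.295 ] dyaw -2.26690659907581
[0, -2.8, -5.5, 31.1, 0.01],[0, -2.9, -5.4, 31.1, 0.01],[0, -2.9, -5.4, 31.1, 0.01],[0, -3.0, -5.4, 31.1, 0.01],
```

Emit:
step_arm:
  steps:
    - [[0, -3, -5.4, 31, 0.01], [0, -3, -5.4, 31, 0.01], [0, -3, -5.4, 31, 0.01], [0, -3, -5.4, 31, 0.01], [0, 0, 0, 0, 0], [0, 0, 0, 0, 0]]

```text
time: 4.45
ee_pos: [0.4504, 0.2946, 0.0761]
orientation: [[-1.0, 0.014, 0.022], [0.014, 1.0, -0.002], [-0.022, -0.001, -1.0]]
ft_force: [-0.1, 0.8, -0.1]
opening: 0.0876
```

```bash
python3 - <<'E'
from h import *
s=st(); f=r.grab_frame('wrist'); cv2.imwrite('pics/w2.png',f); print(np.array(s['orientation']))
E
```

```text
t 4.45 [0.4504 0.2946 0.0761] yaw 179.1736316785604 F [-0.1048  0.7511 -0.0753] T [ 0.0745 -0.1207 -0.0034] op 0.08760405142489563
[[-0.9997  0.0144  0.0217]
 [ 0.0144  0.9999 -0.0015]
 [-0.0217 -0.0012 -0.9998]]
```

View pics/w2.png

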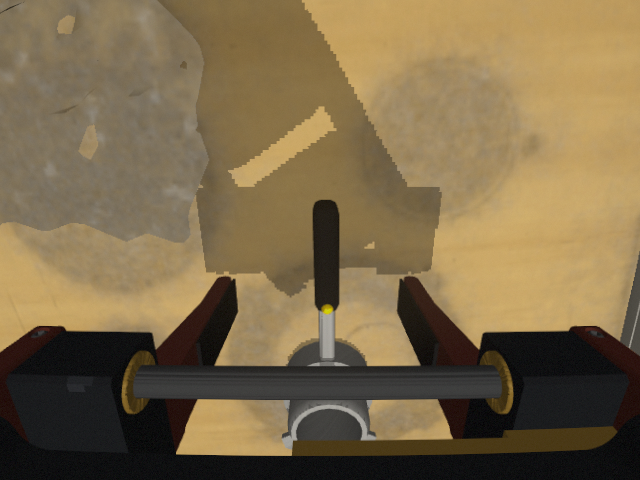

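```bash
python3 - <<'E'
from h import *
s=st()
h=p2w('wrist',[[325.5,200],[327,310]],.05,s);print(h,'rim',p2w('wrist',[[329.5,430]],.062,s))
d=h[1]-h[0]; yw=np.degrees(np.arctan2(d[1],d[0])); print('cupyaw',yw)
c=h.mean(0); print(c)
plan(c[0]+.004,c[1],.0165,180+yw,4)
E
```

```text
t 4.5 [0.4502 0.2947 0.0763] yaw 179.19404339812775 F [ 0.3169  1.3167 -1.1745] T [ 0.0281 -0.1593  0.0117] op 0.08766230722680023
[[0.4038 0.3009 0.05  ]
 [0.4756 0.3013 0.05  ]] rim [[0.5656 0.3023 0.062 ]]
cupyaw 0.3709817477587203
[0.4397 0.3011 0.05  ]
from [0.4502 0.2947 0.0763] 179.19 d [ -6.572    6.4506 -59.7544] dyaw 1.1769383496309729
[0, 1.7, 1.6, 14.9, -0.005],[0, 1.7, 1.6, 14.9, -0.005],[0, 1.6, 1.6, 14.9, -0.005],[0, 1.6, 1.6, 14.9, -0.005],
```

Emit:
step_arm:
  steps:
    - [[0, 1.5, 1.5, 15, -0.005], [0, 1.5, 1.5, 15, -0.005], [0, 1.5, 1.5, 15, -0.005], [0, 1.5, 1.5, 14, -0.005], [0, 0, 0, 0, 0]]

```text
time: 5.0
ee_pos: [0.4488, 0.3039, 0.0197]
orientation: [[-0.999, -0.008, 0.032], [-0.007, 1.0, 0.005], [-0.032, 0.005, -0.999]]
ft_force: [0.1, -0.1, -0.7]
opening: 0.0875
```

```bash
python3 - <<'E'
from h import *
s=st(); print(np.array(s['orientation']))
E
```

```text
t 5.0 [0.4488 0.3039 0.0197] yaw -179.57488500571074 F [ 0.0519 -0.1214 -0.6861] T [ 0.0441 -0.1182 -0.0788] op 0.08750858672134684
[[-0.9995 -0.0076  0.0317]
 [-0.0074  1.      0.005 ]
 [-0.0317  0.0047 -0.9995]]
```

Emit:
step_arm:
  steps:
    - [[0, 2, -1.2, 1.5, 0.005], [0, 2, -1.2, 1.5, 0], [60, 0, 0, 0, 0], [120, 0, 0, 0, 0], [180, 0, 0, 0, 0], [255, 0, 0, 0, 0], [255, 0, 0, 0, 0], [255, 0, 0, 0, 0], [255, 0, 0, 0, 0]]
  squeeze: 60

```text
time: 5.9
ee_pos: [0.446, 0.3024, 0.0186]
orientation: [[-0.999, -0.002, 0.035], [-0.002, 1.0, 0.007], [-0.035, 0.007, -0.999]]
ft_force: [-0.4, 0.2, -1.0]
opening: 0.0352
```

```bash
python3 - <<'E'
from h import *
s=st(); print(np.array(s['orientation']))
E
```

```text
t 5.9 [0.446  0.3024 0.0186] yaw -179.88146939356827 F [-0.4071  0.2349 -1.0027] T [ 0.019  -0.1264  0.0253] op 0.035200843531137525
[[-0.9994 -0.0023  0.0352]
 [-0.0021  1.      0.0073]
 [-0.0352  0.0072 -0.9994]]
```

Emit:
step_arm:
  steps:
    - [[255, 0, 0, 0, 0], [255, 0, 0, 0, 0], [255, 0, 0, 0, 0], [255, 0, 0, 0, 0]]
  squeeze: 60

```text
time: 6.3
ee_pos: [0.4459, 0.3023, 0.0186]
orientation: [[-0.999, -0.002, 0.035], [-0.002, 1.0, 0.007], [-0.035, 0.007, -0.999]]
ft_force: [0.1, 0.3, 1.3]
opening: 0.016
```

```bash
python3 - <<'E'
from h import *
s=st(); print(np.array(s['orientation']))
E
```

```text
t 6.3 [0.4459 0.3023 0.0186] yaw -179.885246020898 F [0.1166 0.2797 1.318 ] T [-0.0911 -0.2459 -0.0343] op 0.01597332079679062
[[-0.9994 -0.0022  0.035 ]
 [-0.002   1.      0.007 ]
 [-0.035   0.0069 -0.9994]]
```

Emit:
step_arm:
  steps:
    - [[255, 0, 0, -10, 0], [255, 0, 0, -15, 0], [255, 0, 0, -15, 0], [255, 0, 0, -15, 0], [255, 0, 0, 0, 0]]

```text
time: 6.8
ee_pos: [0.4418, 0.3008, 0.0757]
orientation: [[-1.0, -0.002, 0.03], [-0.002, 1.0, 0.004], [-0.03, 0.004, -1.0]]
ft_force: [0.9, -0.6, -2.1]
opening: 0.0157
```

```bash
python3 - <<'E'
from h import *
s=st(); print(np.array(s['orientation']),s['joint_positions'])
for n in ['wrist','scene']:
    f=r.grab_frame(n); cv2.imwrite(f'pics/{n}3.png',f)
f=cv2.imread('pics/scene3.png')[220:400,200:440]
cv2.imwrite('pics/scene3c.png',cv2.resize(f,None,fx=3,fy=3,interpolation=cv2.INTER_CUBIC))
E
```

```text
t 6.8 [0.4418 0.3008 0.0757] yaw -179.8997818230836 F [ 0.9226 -0.5584 -2.1464] T [ 0.0697  0.1554 -0.0255] op 0.01566263433925332
[[-0.9995 -0.0019  0.03  ]
 [-0.0017  1.      0.0044]
 [-0.0301  0.0043 -0.9995]] [ 33.3992  28.879  110.8931  -1.1818  38.6582 -55.792 ]
```

View pics/wrist3.png

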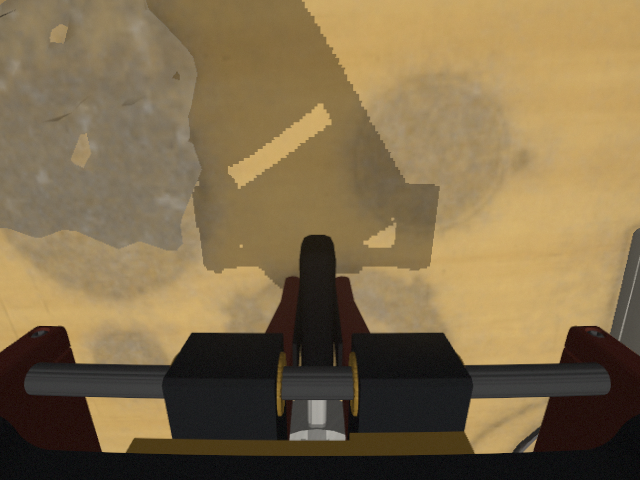

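View pics/scene3c.png

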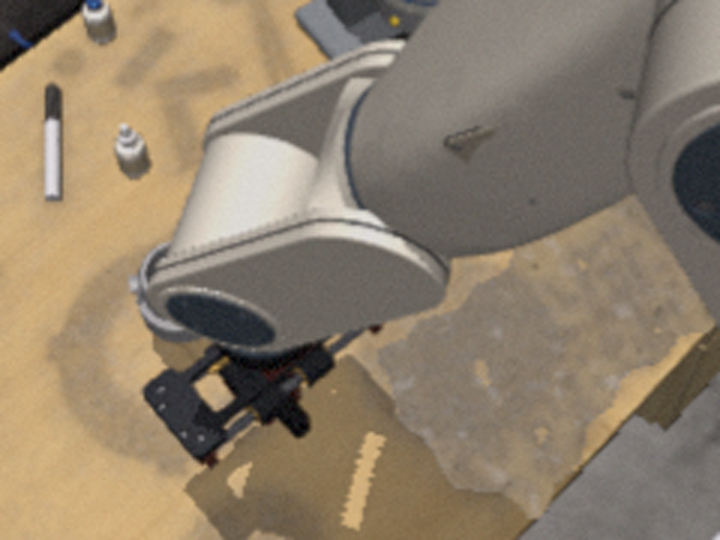

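```bash
cat >> h.py <<'E'
def T(R,p): M=np.eye(4); M[:3,:3]=R; M[:3,3]=p; return M
def Rz(a): a=np.radians(a); return np.array([[np.cos(a),-np.sin(a),0],[np.sin(a),np.cos(a),0],[0,0,1]])
R0=np.array([[-.9994,-.0022,.035],[-.002,1,.007],[-.035,.0069,-.9994]]); u,_,v=np.linalg.svd(R0); R0=u@v
TC=np.linalg.inv(T(R0,[.4459,.3023,.0186]))@T(Rz(.1),[.5655,.3020,0])
def cup(s=None,pr=1):
    s=s or r.get_state(); C=T(np.array(s['orientation']),s['ee_pos'])@TC
    if pr: print('cup',C[:3,3],'yaw',round(yaw(C[:3,:3]),2),'zaxis',C[:3,2],'lugs',(C@[0,0,.051,1])[:3],'F',np.array(s['ft_force']),'T',np.array(s['ft_torque']),'t',s['time'])
    return C
def pc(x,y,z,yw,n,grip=255,pt=(0,0,0)):
    """cup point pt to x,y,z (world), cup yaw to yw, in n rows"""
    s=r.get_state(); C=cup(s); R=np.array(s['orientation']); p=np.array(s['ee_pos'])
    q0=(C@np.r_[pt,1])[:3]; dy=(yw-yaw(C[:3,:3])+180)%360-180
    a=np.radians(dy)/n; v=R.T@(q0-p); M=R.copy(); rows=[]
    for i in range(n):
        q=q0+(np.array([x,y,z])-q0)*(i+1)/n
        M2=M@cv2.Rodrigues(np.array([0,0,-a]))[0]
        p2=q-M2@v; d=M.T@(p2-p)*1000
        rows.append([grip]+[float(round(k,1)) for k in d]+[float(round(-a,4))]); p=p2;M=M2
    print('dyaw',dy); print(rows)
MX,MY,MYAW=.617,-.018,-4.3
E
python3 - <<'E'
from h import *
pc(.617,.14,.05,-78,16)
E
```

```text
cup [0.5605 0.2998 0.0547] yaw 0.08 zaxis [0.0069 0.0039 1.    ] lugs [0.5608 0.3    0.1057] F [ 0.6303 -0.4716 -1.8982] T [-0.0061  0.1383  0.0029] t 6.9
dyaw -78.07626810089096
[[255, -4.0, 0.1, 0.4, 0.0852], [255, -4.8, 0.4, 0.4, 0.0852], [255, -5.6, 0.9, 0.4, 0.0852], [255, -6.4, 1.3, 0.4, 0.0852], [255, -7.1, 1.9, 0.4, 0.0852], [255, -7.8, 2.5, 0.4, 0.0852], [255, -8.4, 3.1, 0.4, 0.0852], [255, -9.0, 3.8, 0.4, 0.0852], [255, -9.5, 4.6, 0.4, 0.0852], [255, -9.9, 5.3, 0.4, 0.0852], [255, -10.3, 6.2, 0.4, 0.0852], [255, -10.6, 7.0, 0.4, 0.0852], [255, -10.8, 7.9, 0.4, 0.0852], [255, -11.0, 8.8, 0.4, 0.0852], [255, -11.1, 9.7, 0.4, 0.0852], [255, -11.1, 10.6, 0.4, 0.0852]]
```

Emit:
step_arm:
  steps:
    - [[255, -4, 0, 0.4, 0.085], [255, -5, 0.4, 0.4, 0.085], [255, -5.6, 1, 0.4, 0.085], [255, -6.4, 1.3, 0.4, 0.085], [255, -7, 2, 0.4, 0.085], [255, -8, 2.5, 0.4, 0.085], [255, -8.4, 3, 0.4, 0.085], [255, -9, 4, 0.4, 0.085], [255, -9.5, 4.6, 0.4, 0.085], [255, -10, 5.3, 0.4, 0.085], [255, -10, 6, 0.4, 0.085], [255, -10.6, 7, 0.4, 0.085], [255, -11, 8, 0.4, 0.085], [255, -11, 9, 0.4, 0.085], [255, -11, 9.7, 0.4, 0.085], [255, -11, 10.6, 0.4, 0.085], [255, 0, 0, 0, 0]]

```text
time: 8.6
ee_pos: [0.5854, 0.2455, 0.0507]
orientation: [[-0.155, 0.988, 0.002], [0.988, 0.155, -0.009], [-0.009, 0.001, -1.0]]
ft_force: [-0.3, -0.1, -1.6]
opening: 0.0156
```

```bash
python3 - <<'E'
from h import *
s=st();C=cup(s); print(np.array(s['orientation']),s['joint_positions'])
for n in ['wrist','scene','top']:
    f=r.grab_frame(n); cv2.imwrite(f'pics/{n}4.png',f)
P=[(C@[0,0,.062,1])[:3]]
print('scene',w2p('scene',P),'top',w2p('top',P))
f=cv2.imread('pics/scene4.png')[150:330,210:450]
cv2.imwrite('pics/scene4c.png',cv2.resize(f,None,fx=3,fy=3,interpolation=cv2.INTER_CUBIC))
f=cv2.imread('pics/top4.png')[150:330,210:450]
cv2.imwrite('pics/top4c.png',cv2.resize(f,None,fx=3,fy=3,interpolation=cv2.INTER_CUBIC))
E
```

```text
t 8.6 [0.5854 0.2455 0.0507] yaw 98.91902856701194 F [-0.3319 -0.0965 -1.5994] T [ 0.2274 -0.0502  0.0129] op 0.01563332863233342
cup [0.6032 0.1278 0.0291] yaw -81.11 zaxis [ 0.0103 -0.0245  0.9996] lugs [0.6037 0.1265 0.08  ] F [-0.3319 -0.0965 -1.5994] T [ 0.2274 -0.0502  0.0129] t 8.6
[[-0.155   0.9879  0.002 ]
 [ 0.9879  0.155  -0.009 ]
 [-0.0092  0.0006 -1.    ]] [21.9347 37.8654 96.9172 -0.7335 45.3073 13.5318]
scene [[303.9225 263.7087]] top [[302.6952 232.6976]]
```

View pics/scene4c.png

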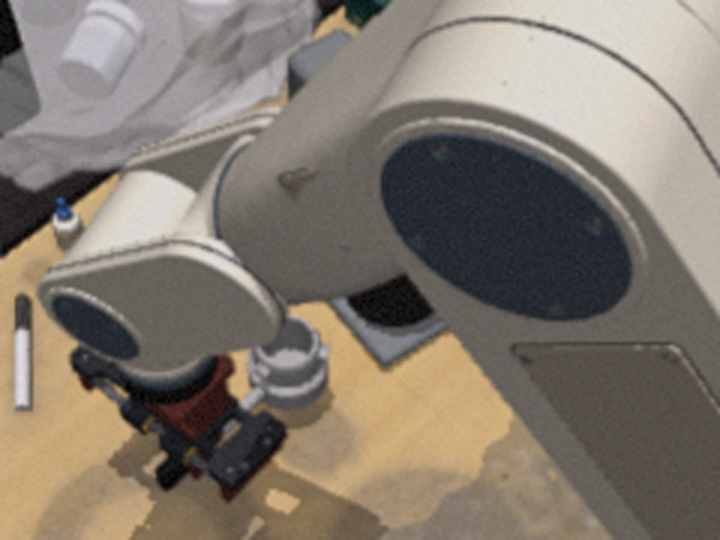

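View pics/top4c.png

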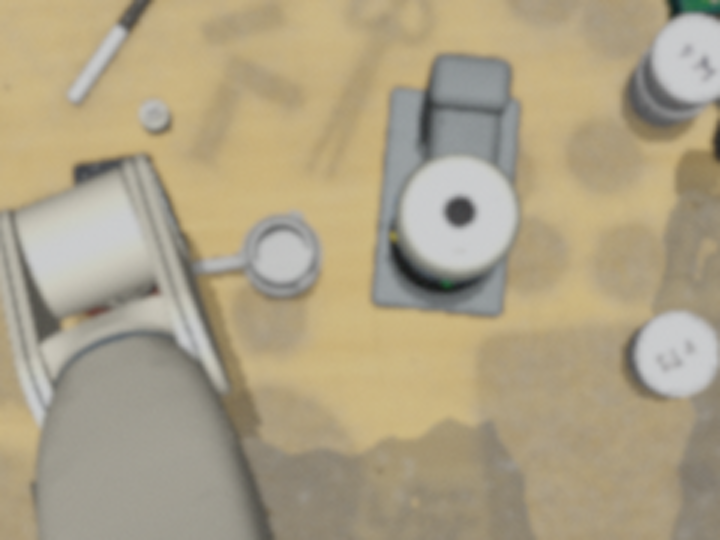

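View pics/wrist4.png

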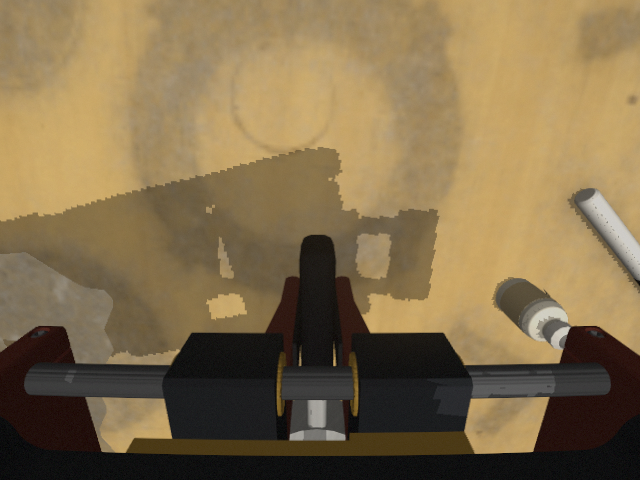

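```bash
python3 - <<'E'
from h import *
C=cup(); rim=(C@[0,0,.062,1])[:3]; print(rim)
print('top',p2w('top',[[281/3+210,250/3+150]],rim[2]),'scene',p2w('scene',[[288/3+210,343/3+150]],rim[2]))
f=cv2.imread('pics/scene4.png')[245:295,285:330]
cv2.imwrite('pics/a.png',cv2.resize(f,None,fx=10,fy=10,interpolation=cv2.INTER_CUBIC))
f=cv2.imread('pics/top4.png')[215:255,275:325]
cv2.imwrite('pics/b.png',cv2.resize(f,None,fx=10,fy=10,interpolation=cv2.INTER_CUBIC))
f=cv2.imread('pics/top0.png')[190:260,330:390]
cv2.imwrite('pics/c.png',cv2.resize(f,None,fx=8,fy=8,interpolation=cv2.INTER_CUBIC))
f=cv2.imread('pics/scene0.png')[175:275,295:375]
cv2.imwrite('pics/d.png',cv2.resize(f,None,fx=6,fy=6,interpolation=cv2.INTER_CUBIC))
E
```

```text
cup [0.6016 0.1287 0.0292] yaw -80.86 zaxis [ 0.012  -0.0241  0.9996] lugs [0.6022 0.1275 0.0802] F [ 0.4053 -0.5695 -2.8038] T [ 0.2826 -0.0755 -0.0208] t 8.75
[0.6024 0.1272 0.0912]
top [[0.6022 0.1238 0.0912]] scene [[0.5988 0.1235 0.0912]]
```

View pics/a.png

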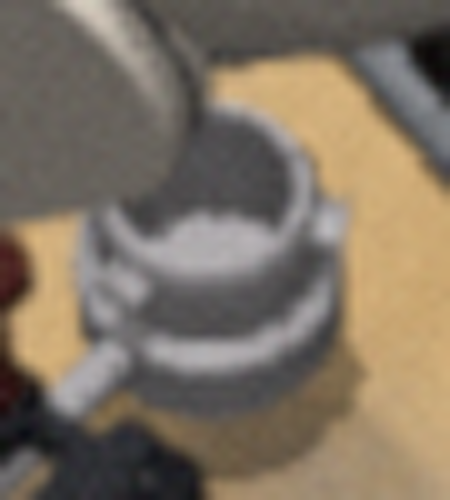

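View pics/b.png

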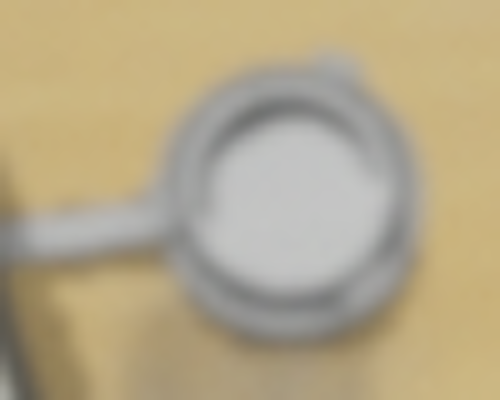

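View pics/c.png

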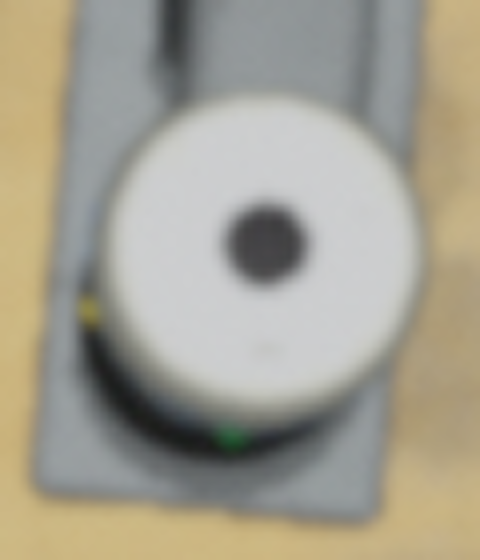

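View pics/d.png

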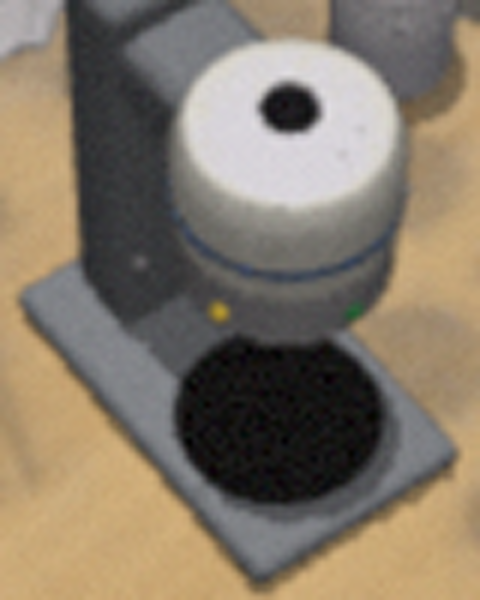

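```bash
cat > tri.py <<'E'
from h import *
def ray(n,uv):
    c,Tm=wfc(n); q=cv2.undistortPoints(np.array(uv,float).reshape(1,1,2),np.array(c['camera_matrix']),np.array(c['D'])).reshape(2)
    d=Tm[:3,:3]@F@np.r_[q,1]; return Tm[:3,3],d/np.linalg.norm(d)
def tri(a,b):
    A=np.zeros((3,3));B=np.zeros(3)
    L=[ray('top',a),ray('scene',b)]
    for o,d in L: P=np.eye(3)-np.outer(d,d);A+=P;B+=P@o
    x=np.linalg.solve(A,B); return x,[np.linalg.norm((np.eye(3)-np.outer(d,d))@(x-o))*1000 for o,d in L]
E
python3 - <<'E'
from tri import *
h=tri((363.1,220.5),(343.3,192.7));print('hole',h)
y=tri((341.1,228.9),(331.7,226.8));print('yel',y)
g=tri((358.9,244.6),(353.8,226.8));print('gre',g)
print('rim',tri((304,235.3),(305.6,263.8)))
for n,u in (('top',(363.1,220.5)),('scene',(343.3,192.7))): print(n,p2w(n,[u],.25))
for n,u in (('top',(304,235.3)),('scene',(305.6,263.8))): print(n,p2w(n,[u],.0912))
print('disc',p2w('scene',[(341.7,244.7)],.022))
E
```

```text
hole (array([ 0.6185, -0.0185,  0.2486]), [np.float64(0.2656476124413661), np.float64(0.26564761244122637)])
yel (array([0.6067, 0.0294, 0.1626]), [np.float64(0.668636374406975), np.float64(0.6686363744067458)])
gre (array([ 0.5691, -0.0134,  0.1624]), [np.float64(0.32856650528289455), np.float64(0.32856650528292747)])
rim (array([0.5977, 0.1237, 0.0952]), [np.float64(1.3567154061341689), np.float64(1.3567154061342963)])
top [[ 0.6185 -0.0183  0.25  ]]
scene [[ 0.6174 -0.0179  0.25  ]]
top [[0.5971 0.1229 0.0912]]
scene [[0.6007 0.1232 0.0912]]
disc [[ 0.6156 -0.018   0.022 ]]
```

```bash
sed -i 's/^MX.*/MX,MY,MYAW=.6205,-.0138,-4.7/' h.py; python3 - <<'E'
from h import *
pc(MX,MY,.10,-79,10,pt=(0,0,.051))
E
```

```text
cup [0.6016 0.1287 0.0292] yaw -80.86 zaxis [ 0.012  -0.0241  0.9996] lugs [0.6022 0.1275 0.0802] F [ 0.4053 -0.5695 -2.8038] T [ 0.2826 -0.0755 -0.0208] t 8.75
dyaw 1.8629503686007354
[[255, -14.3, -0.8, -1.8, -0.0033], [255, -14.3, -0.9, -1.8, -0.0033], [255, -14.3, -0.9, -1.8, -0.0033], [255, -14.3, -1.0, -1.8, -0.0033], [255, -14.2, -1.0, -1.8, -0.0033], [255, -14.2, -1.1, -1.8, -0.0033], [255, -14.2, -1.1, -1.8, -0.0033], [255, -14.2, -1.2, -1.8, -0.0033], [255, -14.2, -1.2, -1.8, -0.0033], [255, -14.2, -1.3, -1.8, -0.0033]]
```

Emit:
step_arm:
  steps:
    - [[255, 0, 0, -10, 0], [255, -14, -1, -8, -0.003], [255, -14, -1, -4, -0.003], [255, -14, -1, -2, -0.003], [255, -14, -1, -2, -0.003], [255, -14, -1, -2, -0.003], [255, -14, -1, -2, -0.003], [255, 0, 0, 0, 0]]

```text
time: 9.55
ee_pos: [0.5906, 0.1555, 0.0853]
orientation: [[-0.183, 0.983, 0.0], [0.983, 0.183, -0.01], [-0.01, -0.001, -1.0]]
ft_force: [0.3, 0.2, -2.9]
opening: 0.0156
```

```bash
python3 - <<'E'
from h import *
print(np.array(r.get_state()['orientation']))
pc(MX,MY,.11,-79,6,pt=(0,0,.051))
E
```

```text
[[-0.1834  0.983   0.0004]
 [ 0.983   0.1834 -0.0098]
 [-0.0097 -0.0014 -1.    ]]
cup [0.6118 0.0382 0.0636] yaw -79.46 zaxis [ 0.0128 -0.0233  0.9996] lugs [0.6124 0.0371 0.1146] F [ 0.3006  0.2084 -2.9475] T [ 0.2069 -0.1001 -0.011 ] t 9.55
dyaw 0.4633835401403985
[[255, -8.6, -0.4, 0.9, -0.0013], [255, -8.6, -0.4, 0.9, -0.0013], [255, -8.6, -0.4, 0.9, -0.0013], [255, -8.6, -0.4, 0.9, -0.0013], [255, -8.6, -0.4, 0.9, -0.0013], [255, -8.6, -0.4, 0.9, -0.0013]]
```

Emit:
step_arm:
  steps:
    - [[255, -9, -0.4, 0.5, -0.001], [255, -9, -0.4, 0.5, -0.001], [255, -9, -0.4, 0.5, -0.001], [255, -9, -0.4, 0.5, -0.001], [255, -8, -0.4, 0.5, 0], [255, -7, -0.4, 0.5, 0], [255, 0, 0, 0, 0]]

```text
time: 10.25
ee_pos: [0.598, 0.1005, 0.0816]
orientation: [[-0.188, 0.982, -0.001], [0.982, 0.188, -0.01], [-0.009, -0.003, -1.0]]
ft_force: [-0.1, -0.7, -2.8]
opening: 0.0154
```

```bash
python3 - <<'E'
from h import *
pc(MX,MY,.13,-79,6,pt=(0,0,.051))
for n in ['scene','top']:
    f=r.grab_frame(n); cv2.imwrite(f'pics/{n}5.png',f)
f=cv2.imread('pics/scene5.png')[160:300,270:410]
cv2.imwrite('pics/scene5c.png',cv2.resize(f,None,fx=4,fy=4,interpolation=cv2.INTER_CUBIC))
f=cv2.imread('pics/top5.png')[170:270,290:400]
cv2.imwrite('pics/top5c.png',cv2.resize(f,None,fx=5,fy=5,interpolation=cv2.INTER_CUBIC))
E
```

```text
cup [ 0.6196 -0.0166  0.06  ] yaw -79.21 zaxis [ 0.0143 -0.0233  0.9996] lugs [ 0.6204 -0.0178  0.111 ] F [-0.0647 -0.7077 -2.7952] T [ 0.1947 -0.0186 -0.035 ] t 10.25
dyaw 0.2141647224760277
[[255, 0.6, 0.1, -3.2, -0.0006], [255, 0.6, 0.1, -3.2, -0.0006], [255, 0.6, 0.1, -3.2, -0.0006], [255, 0.6, 0.1, -3.2, -0.0006], [255, 0.6, 0.1, -3.2, -0.0006], [255, 0.6, 0.1, -3.2, -0.0006]]
```

View pics/scene5c.png

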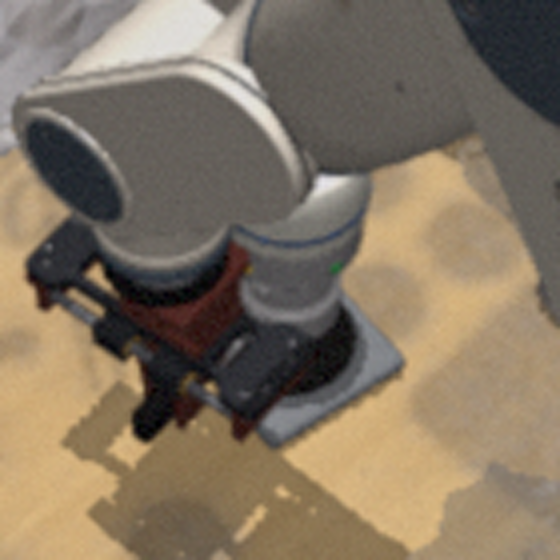

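View pics/top5c.png

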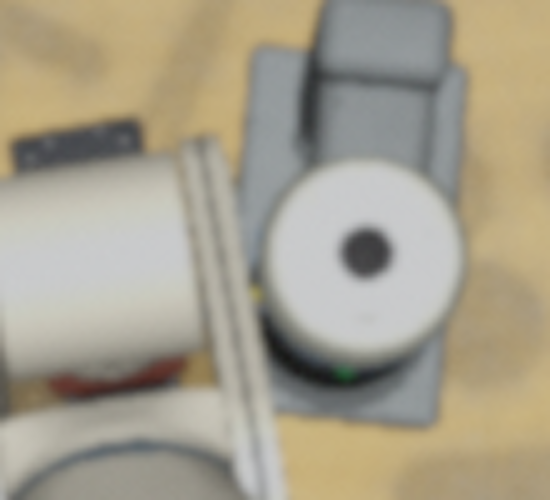

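Emit:
step_arm:
  steps:
    - [[255, 2, 0, -3, 0], [255, 2, 0, -4, 0], [255, 0, 0, -4, 0], [255, 0, 0, -3, 0], [255, 0, 0, -2, 0], [255, 0, 0, 0, 0]]

```text
time: 10.95
ee_pos: [0.5973, 0.1074, 0.0998]
orientation: [[-0.19, 0.982, 0.0], [0.982, 0.19, -0.009], [-0.009, -0.001, -1.0]]
ft_force: [-0.3, 0.4, -1.9]
opening: 0.0159
```

```bash
python3 - <<'E'
from h import *
cup()
E
```

```text
cup [ 0.6193 -0.0096  0.0781] yaw -79.07 zaxis [ 0.0131 -0.0239  0.9996] lugs [ 0.6199 -0.0109  0.1291] F [-0.3375  0.4362 -1.914 ] T [ 0.212  -0.0278 -0.0485] t 10.95
```

Emit:
step_arm:
  steps:
    - [[255, -2.5, 0.5, -2, 0], [255, 0, 0, -2, 0], [255, 0, 0, -2, 0], [255, 0, 0, -1, 0], [255, 0, 0, 0, 0]]

```text
time: 11.45
ee_pos: [0.5983, 0.1046, 0.1073]
orientation: [[-0.19, 0.982, 0.0], [0.982, 0.19, -0.009], [-0.009, -0.002, -1.0]]
ft_force: [-0.1, 0.3, -1.5]
opening: 0.0155
```

```bash
python3 - <<'E'
from h import *
cup()
E
```

```text
cup [ 0.6202 -0.0124  0.0856] yaw -79.1 zaxis [ 0.0133 -0.0238  0.9996] lugs [ 0.6208 -0.0136  0.1366] F [-0.1402  0.2668 -1.5158] T [ 0.2526 -0.006   0.0081] t 11.45
```

Emit:
step_arm:
  steps:
    - [[255, 0, 0, -1, 0], [255, 0, 0, -1, 0], [255, 0, 0, -0.5, 0], [255, 0, 0, 0, 0]]

```text
time: 11.85
ee_pos: [0.5981, 0.1047, 0.1098]
orientation: [[-0.19, 0.982, -0.0], [0.982, 0.19, -0.009], [-0.009, -0.002, -1.0]]
ft_force: [-0.3, -0.9, -3.1]
opening: 0.0158
```

```bash
python3 - <<'E'
from h import *
cup()
E
```

```text
cup [ 0.62   -0.0124  0.0881] yaw -79.1 zaxis [ 0.0138 -0.0238  0.9996] lugs [ 0.6207 -0.0136  0.1391] F [-0.3212 -0.9053 -3.1243] T [ 0.2304 -0.0226 -0.0679] t 11.85
```

Emit:
step_arm:
  steps:
    - [[255, 0, 0, -1, 0], [255, 0, 0, -1, 0], [255, 0, 0, 0, 0]]

```text
time: 12.15
ee_pos: [0.5976, 0.1047, 0.1109]
orientation: [[-0.19, 0.982, -0.002], [0.982, 0.19, -0.009], [-0.009, -0.003, -1.0]]
ft_force: [2.0, -0.7, -5.3]
opening: 0.0156
```

```bash
python3 - <<'E'
from h import *
cup()
E
```

```text
cup [ 0.6194 -0.0124  0.0891] yaw -79.1 zaxis [ 0.015  -0.024   0.9996] lugs [ 0.6202 -0.0136  0.1401] F [ 2.0162 -0.6842 -5.2566] T [ 0.4555 -0.255   0.1274] t 12.15
```

```bash
python3 - <<'E'
from h import *
pc(MX,MY,.1401,-67,8,pt=(0,0,.051))
E
```

```text
cup [ 0.6194 -0.0124  0.0891] yaw -79.1 zaxis [ 0.015  -0.024   0.9996] lugs [ 0.6202 -0.0136  0.1401] F [ 2.0162 -0.6842 -5.2566] T [ 0.4555 -0.255   0.1274] t 12.15
dyaw 12.0969373621121
[[255, -0.1, -3.1, -0.0, -0.0264], [255, -0.1, -3.2, -0.0, -0.0264], [255, -0.1, -3.2, -0.0, -0.0264], [255, -0.1, -3.2, -0.0, -0.0264], [255, -0.1, -3.2, -0.0, -0.0264], [255, -0.1, -3.2, -0.0, -0.0264], [255, -0.1, -3.2, -0.0, -0.0264], [255, -0.1, -3.2, -0.0, -0.0264]]
```

Emit:
step_arm:
  steps:
    - [[255, 0, -3.1, -0.6, -0.026], [255, 0, -3.1, -0.6, -0.026], [255, 0, -3.1, -0.6, -0.026], [255, 0, -3.1, -0.6, -0.026]]

```text
time: 12.55
ee_pos: [0.5848, 0.1014, 0.1122]
orientation: [[-0.299, 0.954, -0.002], [0.954, 0.299, -0.009], [-0.008, -0.005, -1.0]]
ft_force: [1.0, -1.5, -9.0]
opening: 0.0156
```

```bash
python3 - <<'E'
from h import *
pc(MX,MY,.1401,-64,8,pt=(0,0,.051))
E
```

```text
cup [ 0.6197 -0.0124  0.0904] yaw -72.64 zaxis [ 0.019  -0.0221  0.9996] lugs [ 0.6206 -0.0135  0.1414] F [ 0.9544 -1.4506 -8.9904] T [ 0.6828 -0.1761  0.1456] t 12.55
dyaw 8.644285359101502
[[255, -0.0, -2.3, 0.2, -0.0189], [255, -0.0, -2.3, 0.2, -0.0189], [255, -0.0, -2.3, 0.2, -0.0189], [255, -0.0, -2.3, 0.2, -0.0189], [255, -0.0, -2.3, 0.2, -0.0189], [255, -0.0, -2.3, 0.2, -0.0189], [255, -0.0, -2.3, 0.2, -0.0189], [255, -0.0, -2.3, 0.2, -0.0189]]
```

Emit:
step_arm:
  steps:
    - [[255, 0, -2.8, 0.4, -0.024], [255, 0, -2.8, -0.2, -0.024], [255, 0, -2.8, -0.2, -0.024], [255, 0, -2.8, -0.2, -0.024]]

```text
time: 12.95
ee_pos: [0.5723, 0.0967, 0.1134]
orientation: [[-0.397, 0.918, -0.003], [0.918, 0.397, -0.01], [-0.008, -0.007, -1.0]]
ft_force: [-0.3, -2.6, -5.2]
opening: 0.0157
```

```bash
python3 - <<'E'
from h import *
pc(MX,MY,.1401,-60,4,pt=(0,0,.051))
E
```

```text
cup [ 0.6188 -0.0129  0.0916] yaw -66.67 zaxis [ 0.0236 -0.0192  0.9995] lugs [ 0.62   -0.0139  0.1426] F [-0.3406 -2.6276 -5.1701] T [ 0.0622  0.0923 -0.1316] t 12.95
dyaw 6.665719213259138
[[255, -0.1, -3.4, 0.6, -0.0291], [255, -0.1, -3.4, 0.6, -0.0291], [255, -0.1, -3.4, 0.6, -0.0291], [255, -0.1, -3.4, 0.6, -0.0291]]
```

Emit:
step_arm:
  steps:
    - [[255, 0, 0, -0.3, 0], [255, 0, 0, -0.3, 0]]

```text
time: 13.15
ee_pos: [0.5715, 0.0965, 0.1141]
orientation: [[-0.397, 0.918, -0.004], [0.918, 0.397, -0.01], [-0.008, -0.008, -1.0]]
ft_force: [0.3, -1.7, -5.4]
opening: 0.0155
```

```bash
python3 - <<'E'
from h import *
cup()
E
```

```text
cup [ 0.618  -0.0131  0.0923] yaw -66.63 zaxis [ 0.0245 -0.0192  0.9995] lugs [ 0.6193 -0.0141  0.1432] F [ 0.2786 -1.6872 -5.4288] T [ 0.2788  0.1407 -0.0314] t 13.15
```

```bash
python3 - <<'E'
from h import *
cup()
for n in ['scene','top','wrist']:
    f=r.grab_frame(n); cv2.imwrite(f'pics/{n}6.png',f)
f=cv2.imread('pics/scene6.png')[160:300,270:410]
cv2.imwrite('pics/scene6c.png',cv2.resize(f,None,fx=4,fy=4,interpolation=cv2.INTER_CUBIC))
f=cv2.imread('pics/top6.png')[170:270,290:400]
cv2.imwrite('pics/top6c.png',cv2.resize(f,None,fx=5,fy=5,interpolation=cv2.INTER_CUBIC))
cup()
E
```

```text
cup [ 0.618  -0.0131  0.0923] yaw -66.63 zaxis [ 0.0245 -0.0192  0.9995] lugs [ 0.6193 -0.0141  0.1432] F [ 0.2786 -1.6872 -5.4288] T [ 0.2788  0.1407 -0.0314] t 13.15
cup [ 0.6181 -0.013   0.0922] yaw -66.63 zaxis [ 0.0246 -0.0191  0.9995] lugs [ 0.6194 -0.014   0.1432] F [ 0.2604 -1.701  -4.9534] T [ 0.1976  0.1344 -0.0532] t 13.3
```

View pics/scene6c.png

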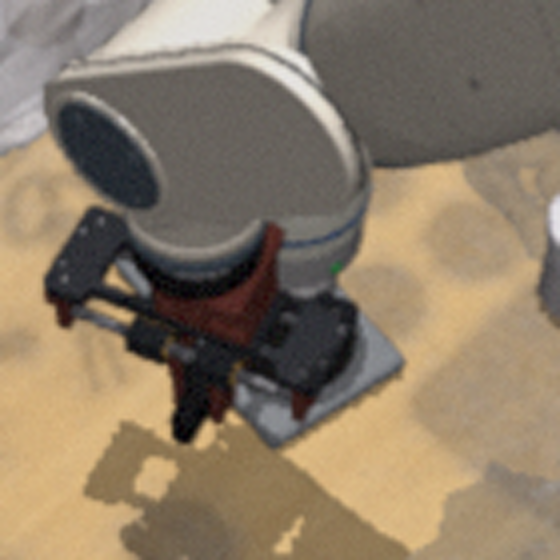

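View pics/top6c.png

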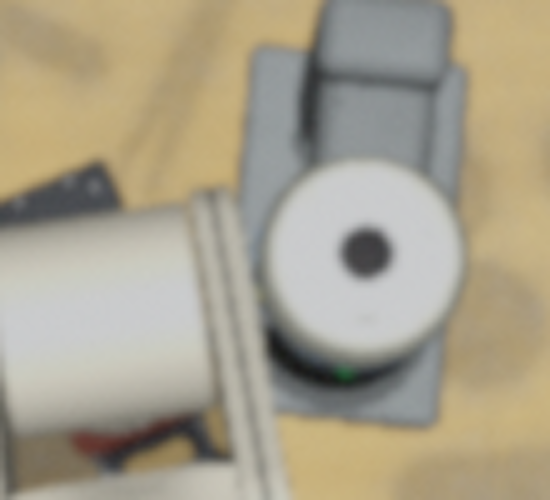

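View pics/wrist6.png

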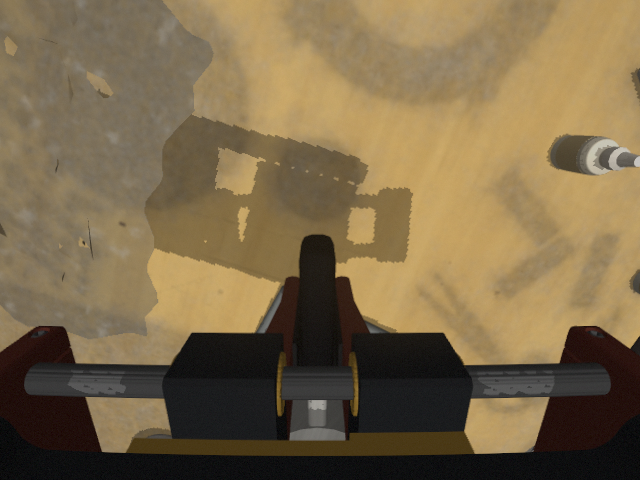

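```bash
python3 - <<'E'
import cv2,numpy as np
ims=[cv2.imread(f'pics/wrist{i}.png')[225:445,270:365] for i in (3,4,6)]
cv2.imwrite('pics/cmp.png',cv2.resize(np.hstack(ims),None,fx=2.6,fy=2.6,interpolation=cv2.INTER_CUBIC))
E
```

```text
(no output)
```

View pics/cmp.png

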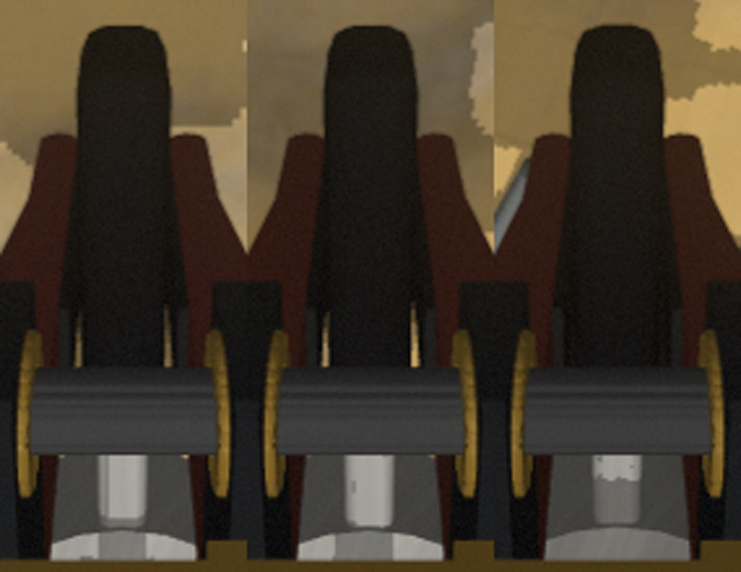

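Emit:
step_arm:
  steps:
    - [[255, 0.5, -2.3, -0.3, -0.019], [255, 0, -2.3, -0.3, -0.019], [255, 0, 0, 0, 0]]

```text
time: 13.6
ee_pos: [0.567, 0.0944, 0.1145]
orientation: [[-0.435, 0.901, -0.005], [0.901, 0.435, -0.011], [-0.008, -0.009, -1.0]]
ft_force: [-0.7, -2.1, -4.4]
opening: 0.016
```

```bash
python3 - <<'E'
from h import *
cup()
E
```

```text
cup [ 0.618  -0.0133  0.0927] yaw -64.28 zaxis [ 0.026  -0.0173  0.9995] lugs [ 0.6193 -0.0141  0.1437] F [-0.6939 -2.0606 -4.4283] T [ 0.0986  0.1634 -0.1682] t 13.6
```

Emit:
step_arm:
  steps:
    - [[255, 0, 0, -0.8, 0], [255, 0, 0, -0.8, 0]]

```text
time: 13.8
ee_pos: [0.5667, 0.0944, 0.1163]
orientation: [[-0.435, 0.901, -0.005], [0.901, 0.434, -0.011], [-0.008, -0.009, -1.0]]
ft_force: [-0.8, -3.3, -4.6]
opening: 0.0158
```

```bash
python3 - <<'E'
from h import *
cup()
E
```

```text
cup [ 0.6176 -0.0132  0.0945] yaw -64.29 zaxis [ 0.0266 -0.0174  0.9995] lugs [ 0.6189 -0.0141  0.1454] F [-0.8052 -3.3136 -4.5949] T [-0.0457  0.2098 -0.201 ] t 13.8
```

```bash
python3 - <<'E'
from h import *
pc(.6192,-.0155,.1475,-61.5,3,pt=(0,0,.051))
E
```

```text
cup [ 0.6176 -0.0132  0.0945] yaw -64.29 zaxis [ 0.0266 -0.0174  0.9995] lugs [ 0.6189 -0.0141  0.1454] F [-0.8052 -3.3136 -4.5949] T [-0.0457  0.2098 -0.201 ] t 13.8
dyaw 2.7900521714153115
[[255, -0.5, -2.1, -0.7, -0.0162], [255, -0.5, -2.1, -0.7, -0.0162], [255, -0.5, -2.1, -0.7, -0.0162]]
```

Emit:
step_arm:
  steps:
    - [[255, -0.5, -2, -0.7, -0.016], [255, -0.5, -2, -0.7, -0.016], [255, -0.5, -2, -0.7, -0.016]]

```text
time: 14.1
ee_pos: [0.5619, 0.0907, 0.119]
orientation: [[-0.481, 0.877, -0.005], [0.877, 0.481, -0.011], [-0.007, -0.009, -1.0]]
ft_force: [-0.6, -1.9, -2.6]
opening: 0.0159
```

```bash
python3 - <<'E'
from h import *
pc(.6192,-.0155,.152,-61,3,pt=(0,0,.051))
E
```

```text
cup [ 0.6183 -0.0141  0.0971] yaw -61.32 zaxis [ 0.0277 -0.0167  0.9995] lugs [ 0.6197 -0.015   0.1481] F [-0.5785 -1.918  -2.5515] T [ 0.1777  0.2274 -0.1649] t 14.1
dyaw 0.31895939419928254
[[255, -0.1, -0.5, -1.3, -0.0019], [255, -0.1, -0.5, -1.3, -0.0019], [255, -0.1, -0.5, -1.3, -0.0019]]
```

Emit:
step_arm:
  steps:
    - [[255, -0.6, -0.3, -1.5, 0], [255, -0.3, -0.2, -1.5, 0], [255, 0, 0, -1.5, 0]]

```text
time: 14.4
ee_pos: [0.5618, 0.0901, 0.1241]
orientation: [[-0.482, 0.876, -0.004], [0.876, 0.482, -0.01], [-0.007, -0.008, -1.0]]
ft_force: [0.6, -1.1, -4.3]
opening: 0.0155
```

```bash
python3 - <<'E'
from h import *
pc(.6192,-.0155,.157,-61,3,pt=(0,0,.051))
E
```

```text
cup [ 0.6184 -0.0147  0.1021] yaw -61.25 zaxis [ 0.0271 -0.0175  0.9995] lugs [ 0.6198 -0.0156  0.1531] F [ 0.6385 -1.0833 -4.2913] T [ 0.3121  0.1942 -0.079 ] t 14.4
dyaw 0.25408059396716
[[255, 0.1, -0.3, -1.3, -0.0015], [255, 0.1, -0.3, -1.3, -0.0015], [255, 0.1, -0.3, -1.3, -0.0015]]
```

Gasket engaged as expected (~2 N extra). Rise a bit more.

Emit:
step_arm:
  steps:
    - [[255, 0, -0.2, -1.4, 0], [255, 0, -0.2, -1.4, 0], [255, 0, 0, -1, 0]]

```text
time: 14.7
ee_pos: [0.5618, 0.09, 0.1282]
orientation: [[-0.482, 0.876, -0.004], [0.876, 0.482, -0.01], [-0.007, -0.008, -1.0]]
ft_force: [-0.2, -0.6, -4.3]
opening: 0.0157
```

```bash
python3 - <<'E'
from h import *
pc(.6196,-.0155,.1575,-48,8,pt=(0,0,.051))
E
```

```text
cup [ 0.6184 -0.0147  0.1062] yaw -61.24 zaxis [ 0.0266 -0.0176  0.9995] lugs [ 0.6197 -0.0156  0.1572] F [-0.2023 -0.5573 -4.2922] T [ 0.3723  0.1239 -0.0747] t 14.7
dyaw 13.241286674436196
[[255, -0.0, -3.5, -0.0, -0.0289], [255, -0.0, -3.5, -0.0, -0.0289], [255, -0.0, -3.5, -0.0, -0.0289], [255, -0.0, -3.5, -0.0, -0.0289], [255, -0.0, -3.5, -0.0, -0.0289], [255, -0.0, -3.5, -0.0, -0.0289], [255, -0.0, -3.5, -0.0, -0.0289], [255, -0.0, -3.5, -0.0, -0.0289]]
```

Emit:
step_arm:
  steps:
    - [[255, 0, -3.5, 0, -0.029], [255, 0, -3.5, 0, -0.029], [255, 0, -3.5, 0, -0.029], [255, 0, -3.5, 0, -0.029], [255, 0, -3.5, 0, -0.029]]

```text
time: 15.2
ee_pos: [0.5467, 0.0801, 0.1285]
orientation: [[-0.607, 0.795, -0.004], [0.795, 0.607, -0.01], [-0.006, -0.009, -1.0]]
ft_force: [0.4, -1.4, -5.2]
opening: 0.0158
```

```bash
python3 - <<'E'
from h import *
pc(.6196,-.0155,.1575,-38,8,pt=(0,0,.051))
E
```

```text
cup [ 0.6182 -0.015   0.1064] yaw -52.7 zaxis [ 0.0307 -0.0134  0.9994] lugs [ 0.6197 -0.0157  0.1574] F [ 0.4381 -1.3639 -5.1654] T [ 0.245   0.2364 -0.1963] t 15.2
dyaw 14.700025124610818
[[255, -0.0, -3.9, -0.0, -0.0321], [255, -0.0, -3.9, -0.0, -0.0321], [255, -0.0, -3.9, -0.0, -0.0321], [255, -0.0, -3.9, -0.0, -0.0321], [255, -0.0, -3.9, -0.0, -0.0321], [255, -0.0, -3.9, -0.0, -0.0321], [255, -0.0, -3.9, -0.0, -0.0321], [255, -0.0, -3.9, -0.0, -0.0321]]
```

Turning freely. Continue.

Emit:
step_arm:
  steps:
    - [[255, 0, -4, 0, -0.033], [255, 0, -4, 0, -0.033], [255, 0, -4, 0, -0.033], [255, 0, -4, 0, -0.033], [255, 0, -4, 0, -0.033], [255, 0, -4, 0, -0.033]]

```text
time: 15.8
ee_pos: [0.5278, 0.0631, 0.129]
orientation: [[-0.756, 0.655, -0.005], [0.655, 0.756, -0.011], [-0.003, -0.012, -1.0]]
ft_force: [0.7, -0.5, -4.5]
opening: 0.0156
```

```bash
python3 - <<'E'
from h import *
pc(.6196,-.0155,.1575,-25,8,pt=(0,0,.051))
E
```

```text
cup [ 0.617  -0.0155  0.1066] yaw -40.95 zaxis [ 0.0363 -0.007   0.9993] lugs [ 0.6189 -0.0158  0.1575] F [ 0.6746 -0.5092 -4.5121] T [ 0.1879  0.2113 -0.0933] t 15.8
dyaw 15.949621946188415
[[255, -0.1, -4.1, 0.0, -0.0348], [255, -0.1, -4.1, 0.0, -0.0348], [255, -0.1, -4.1, 0.0, -0.0348], [255, -0.1, -4.1, 0.0, -0.0348], [255, -0.1, -4.1, 0.0, -0.0348], [255, -0.1, -4.1, 0.0, -0.0348], [255, -0.1, -4.1, 0.0, -0.0348], [255, -0.1, -4.1, 0.0, -0.0348]]
```

Emit:
step_arm:
  steps:
    - [[255, -0.1, -4.1, 0, -0.034], [255, -0.1, -4.1, 0, -0.034], [255, -0.1, -4.1, 0, -0.034], [255, -0.1, -4.1, 0, -0.034], [255, -0.1, -4.1, 0, -0.034], [255, -0.1, -4.1, 0, -0.034]]

```text
time: 16.4
ee_pos: [0.5127, 0.0418, 0.1297]
orientation: [[-0.877, 0.481, -0.007], [0.481, 0.877, -0.011], [0.0, -0.013, -1.0]]
ft_force: [-0.7, -0.7, -4.8]
opening: 0.0158
```

```bash
python3 - <<'E'
from h import *
pc(.6196,-.0155,.1575,-20,6,pt=(0,0,.051))
E
```

```text
cup [ 0.6164 -0.0163  0.1069] yaw -28.8 zaxis [0.0407 0.0007 0.9992] lugs [ 0.6185 -0.0162  0.1578] F [-0.7498 -0.6908 -4.7704] T [ 0.1265  0.2631 -0.1319] t 16.4
dyaw 8.80457665165099
[[255, -0.1, -2.9, 0.1, -0.0256], [255, -0.1, -2.9, 0.1, -0.0256], [255, -0.1, -2.9, 0.1, -0.0256], [255, -0.1, -2.9, 0.1, -0.0256], [255, -0.1, -2.9, 0.1, -0.0256], [255, -0.2, -2.9, 0.1, -0.0256]]
```

Emit:
step_arm:
  steps:
    - [[255, -0.2, -2.9, 0.1, -0.025], [255, -0.2, -2.9, 0.1, -0.025], [255, -0.2, -2.9, 0.1, -0.025], [255, -0.2, -2.9, 0.1, -0.025]]

```text
time: 16.8
ee_pos: [0.5072, 0.0301, 0.1298]
orientation: [[-0.922, 0.388, -0.008], [0.388, 0.922, -0.012], [0.003, -0.015, -1.0]]
ft_force: [-0.8, -0.9, -3.1]
opening: 0.0156
```

```bash
python3 - <<'E'
from h import *
pc(.6196,-.0155,.1575,-16,4,pt=(0,0,.051))
E
```

```text
cup [ 0.6163 -0.0169  0.1067] yaw -22.87 zaxis [0.0434 0.005  0.999 ] lugs [ 0.6185 -0.0166  0.1576] F [-0.7684 -0.8959 -3.0884] T [ 0.0427  0.2428 -0.2523] t 16.8
dyaw 6.8670399887019755
[[255, -0.2, -3.3, 0.0, -0.03], [255, -0.2, -3.3, 0.0, -0.03], [255, -0.2, -3.3, 0.0, -0.03], [255, -0.2, -3.3, 0.0, -0.03]]
```

Emit:
step_arm:
  steps:
    - [[255, -0.2, -2.7, 0, -0.024], [255, -0.2, -2.7, 0, -0.024], [255, -0.2, -2.7, 0, -0.024]]

```text
time: 17.1
ee_pos: [0.5037, 0.0216, 0.13]
orientation: [[-0.948, 0.317, -0.01], [0.317, 0.948, -0.013], [0.006, -0.015, -1.0]]
ft_force: [-1.0, -1.3, -4.8]
opening: 0.0157
```

```bash
python3 - <<'E'
from h import *
pc(.6196,-.0155,.1575,-14,4,pt=(0,0,.051))
E
```

```text
cup [ 0.616  -0.017   0.1066] yaw -18.55 zaxis [0.0458 0.0082 0.9989] lugs [ 0.6184 -0.0166  0.1575] F [-1.0303 -1.2894 -4.7696] T [ 0.0875  0.4465 -0.2578] t 17.1
dyaw 4.550835138513662
[[255, -0.2, -2.0, 0.0, -0.0199], [255, -0.2, -2.0, 0.0, -0.0199], [255, -0.2, -2.0, 0.0, -0.0199], [255, -0.2, -2.0, 0.0, -0.0199]]
```

Emit:
step_arm:
  steps:
    - [[255, -0.2, -2.1, 0, -0.02], [255, -0.2, -2.1, 0, -0.02], [255, -0.2, -2.1, 0, -0.02]]

```text
time: 17.4
ee_pos: [0.5006, 0.0145, 0.1299]
orientation: [[-0.966, 0.257, -0.014], [0.257, 0.966, -0.013], [0.01, -0.016, -1.0]]
ft_force: [-4.6, -2.1, -1.0]
opening: 0.0158
```

```bash
python3 - <<'E'
from h import *
pc(.6196,-.0155,.1575,-10,4,pt=(0,0,.051))
E
```

```text
cup [ 0.615 -0.017  0.106] yaw -14.95 zaxis [0.0495 0.0109 0.9987] lugs [ 0.6176 -0.0164  0.1569] F [-4.5571 -2.0917 -0.9867] T [-0.4219  0.6106 -0.6832] t 17.4
dyaw 4.951722298639879
[[255, -0.5, -2.3, -0.2, -0.0216], [255, -0.5, -2.3, -0.2, -0.0216], [255, -0.5, -2.3, -0.2, -0.0216], [255, -0.5, -2.3, -0.2, -0.0216]]
```

Emit:
step_arm:
  steps:
    - [[255, 0, -1.5, 0, -0.014]]

```text
time: 17.5
ee_pos: [0.5, 0.0128, 0.13]
orientation: [[-0.97, 0.243, -0.014], [0.243, 0.97, -0.013], [0.011, -0.016, -1.0]]
ft_force: [-4.2, -1.6, -2.0]
opening: 0.0156
```

```bash
python3 - <<'E'
from h import *
cup(); print(np.array(r.get_state()['orientation']))
E
```

```text
cup [ 0.6148 -0.017   0.106 ] yaw -14.11 zaxis [0.0499 0.0115 0.9987] lugs [ 0.6174 -0.0164  0.1569] F [-4.1969 -1.6075 -2.0127] T [-0.1698  0.3348 -0.769 ] t 17.5
[[-0.97    0.2426 -0.0142]
 [ 0.2428  0.97   -0.0133]
 [ 0.0106 -0.0163 -0.9998]]
```

Emit:
step_arm:
  steps:
    - [[255, 1, -2, 0, -0.014], [255, 0.5, -1.6, 0, -0.014]]

```text
time: 17.7
ee_pos: [0.4994, 0.0107, 0.1305]
orientation: [[-0.976, 0.216, -0.01], [0.216, 0.976, -0.01], [0.008, -0.012, -1.0]]
ft_force: [1.2, 8.6, -7.0]
opening: 0.0156
```

```bash
python3 - <<'E'
from h import *
cup(); print(np.array(r.get_state()['orientation']))
E
```

```text
cup [ 0.6151 -0.016   0.1068] yaw -12.54 zaxis [0.0459 0.0096 0.9989] lugs [ 0.6174 -0.0155  0.1578] F [ 1.1941  8.59   -7.035 ] T [ 1.2622  0.1495 -1.1162] t 17.7
[[-0.9763  0.2162 -0.0102]
 [ 0.2163  0.9763 -0.0104]
 [ 0.0077 -0.0123 -0.9999]]
```

Emit:
step_arm:
  steps:
    - [[255, 0, 2.5, 0, 0.02]]

```text
time: 17.8
ee_pos: [0.4999, 0.0127, 0.1304]
orientation: [[-0.972, 0.236, -0.01], [0.237, 0.972, -0.011], [0.007, -0.013, -1.0]]
ft_force: [-1.8, -6.3, -4.4]
opening: 0.016
```

```bash
python3 - <<'E'
from h import *
cup(); print(np.array(r.get_state()['orientation']))
E
```

```text
cup [ 0.615  -0.0163  0.1068] yaw -13.74 zaxis [0.0459 0.0092 0.9989] lugs [ 0.6174 -0.0158  0.1577] F [-1.8183 -6.2912 -4.421 ] T [-0.8459  0.5924 -0.9727] t 17.8
[[-0.9716  0.2364 -0.0103]
 [ 0.2365  0.9716 -0.0107]
 [ 0.0074 -0.0129 -0.9999]]
```

Emit:
step_arm:
  steps:
    - [[255, 0, -0.4, 0.8, -0.003], [255, 0, 0, 0.8, 0]]

```text
time: 18.0
ee_pos: [0.5, 0.0122, 0.1291]
orientation: [[-0.972, 0.234, -0.01], [0.234, 0.972, -0.011], [0.007, -0.013, -1.0]]
ft_force: [-3.5, -0.4, 0.8]
opening: 0.0158
```

```bash
python3 - <<'E'
from h import *
cup()
E
```

```text
cup [ 0.6151 -0.0165  0.1054] yaw -13.61 zaxis [0.0457 0.0096 0.9989] lugs [ 0.6174 -0.0161  0.1564] F [-3.4828 -0.3734  0.7938] T [-0.2663  0.1855 -0.9198] t 18.0
```

Emit:
step_arm:
  steps:
    - [[255, 0.3, 0.5, 0.8, 0.006], [255, 0.2, 0, 0.8, 0]]

```text
time: 18.2
ee_pos: [0.5002, 0.0126, 0.1281]
orientation: [[-0.971, 0.24, -0.008], [0.24, 0.971, -0.012], [0.005, -0.013, -1.0]]
ft_force: [-6.1, -2.1, 3.7]
opening: 0.0154
```

```bash
python3 - <<'E'
from h import *
cup()
E
```

```text
cup [ 0.6152 -0.0169  0.1048] yaw -13.96 zaxis [0.0438 0.0099 0.999 ] lugs [ 0.6175 -0.0164  0.1557] F [-6.0945 -2.1254  3.6769] T [-0.4354 -0.0424 -0.8703] t 18.2
```

Emit:
step_arm:
  steps:
    - [[255, 0.3, 0.5, -1.3, 0.004], [255, 0.3, 0, -1.2, 0], [255, 0, 0, -0.4, 0]]

```text
time: 18.5
ee_pos: [0.4999, 0.0129, 0.1307]
orientation: [[-0.97, 0.244, -0.008], [0.244, 0.97, -0.012], [0.005, -0.014, -1.0]]
ft_force: [1.6, -3.1, -7.7]
opening: 0.016
```

```bash
cat >> h.py <<'E'
def ax():
    s=r.get_state(); F=np.array(s['ft_force']);t=np.array(s['ft_torque']);A=np.array([.6175,-.016])-np.array(s['ee_pos'])[:2]
    print('axis torque',t[2]-(A[0]*F[1]-A[1]*F[0]))
E
python3 - <<'E'
from h import *
cup();ax()
E
```

```text
cup [ 0.6148 -0.017   0.1074] yaw -14.17 zaxis [0.0438 0.0106 0.999 ] lugs [ 0.6171 -0.0165  0.1583] F [ 1.6278 -3.0977 -7.6733] T [-0.2259  0.4551 -0.6723] t 18.5
axis torque -0.3550396795513426
```

Emit:
step_arm:
  steps:
    - [[255, 0, -2.1, 0.1, -0.0175], [255, 0, -1, 0.1, -0.008]]

```text
time: 18.7
ee_pos: [0.4995, 0.0111, 0.1303]
orientation: [[-0.976, 0.218, -0.008], [0.218, 0.976, -0.01], [0.005, -0.011, -1.0]]
ft_force: [-0.2, 4.0, -3.6]
opening: 0.0162
```

```bash
python3 - <<'E'
from h import *
cup();ax()
E
```

```text
cup [ 0.6151 -0.0158  0.1069] yaw -12.67 zaxis [0.0435 0.0091 0.999 ] lugs [ 0.6173 -0.0154  0.1578] F [-0.1694  4.0168 -3.5645] T [ 0.7744  0.1875 -1.0865] t 18.7
axis torque -1.5561149819162425
```

Emit:
step_arm:
  steps:
    - [[255, 0, 2.7, 0, 0.023], [255, 0, 1.2, 0, 0.01], [255, 0, 0, 0, 0]]

```text
time: 19.0
ee_pos: [0.5001, 0.0138, 0.1301]
orientation: [[-0.968, 0.252, -0.009], [0.252, 0.968, -0.012], [0.005, -0.014, -1.0]]
ft_force: [-0.9, -3.5, -4.8]
opening: 0.0158
```

```bash
python3 - <<'E'
from h import *
cup();ax()
E
```

```text
cup [ 0.6148 -0.017   0.1067] yaw -14.63 zaxis [0.0442 0.0101 0.999 ] lugs [ 0.6171 -0.0165  0.1576] F [-0.8702 -3.4949 -4.7697] T [-0.3595  0.2663 -0.5917] t 19.0
axis torque -0.1554936677038628
```

Emit:
step_arm:
  steps:
    - [[255, -0.2, -0.7, 0.8, 0], [255, 0, 0, 1, 0], [255, 0, 0, 1, 0]]

```text
time: 19.3
ee_pos: [0.5002, 0.0133, 0.1277]
orientation: [[-0.968, 0.25, -0.008], [0.25, 0.968, -0.012], [0.004, -0.014, -1.0]]
ft_force: [-2.7, -1.4, 0.1]
opening: 0.0159
```

```bash
python3 - <<'E'
from h import *
cup();ax()
E
```

```text
cup [ 0.6149 -0.0174  0.1044] yaw -14.55 zaxis [0.0434 0.0101 0.999 ] lugs [ 0.6171 -0.0169  0.1554] F [-2.6549 -1.3529  0.1361] T [-0.3245  0.1187 -0.516 ] t 19.3
axis torque -0.27952422184101655
```

Emit:
step_arm:
  steps:
    - [[255, 0, 0.5, 1, 0.004], [255, 0, 0.5, 1, 0.004]]

```text
time: 19.5
ee_pos: [0.5004, 0.0142, 0.1259]
orientation: [[-0.966, 0.258, -0.007], [0.258, 0.966, -0.013], [0.004, -0.014, -1.0]]
ft_force: [-4.8, -2.1, 4.1]
opening: 0.0159
```

```bash
python3 - <<'E'
from h import *
cup();ax()
E
```

```text
cup [ 0.6149 -0.0175  0.1027] yaw -15.01 zaxis [0.043  0.0102 0.999 ] lugs [ 0.6171 -0.0169  0.1536] F [-4.8054 -2.1368  4.1429] T [-0.327  -0.0471 -0.4321] t 19.5
axis torque -0.03703881223770117
```

```bash
python3 - <<'E'
from h import *
for n in ['scene','wrist']:
    f=r.grab_frame(n); cv2.imwrite(f'pics/{n}7.png',f)
ims=[cv2.imread(f'pics/wrist{i}.png')[225:445,270:365] for i in (3,6,7)]
cv2.imwrite('pics/cmp7.png',cv2.resize(np.hstack(ims),None,fx=2.6,fy=2.6,interpolation=cv2.INTER_CUBIC))
f=cv2.imread('pics/scene7.png')[160:300,270:410]
cv2.imwrite('pics/scene7c.png',cv2.resize(f,None,fx=4,fy=4,interpolation=cv2.INTER_CUBIC))
cup();ax()
E
```

```text
cup [ 0.615  -0.0174  0.1027] yaw -15.0 zaxis [0.0429 0.0102 0.999 ] lugs [ 0.6172 -0.0169  0.1537] F [-4.4449 -2.3907  2.928 ] T [-0.3257 -0.0256 -0.4235] t 19.6
axis torque -0.009423767803441396
```

View pics/cmp7.png

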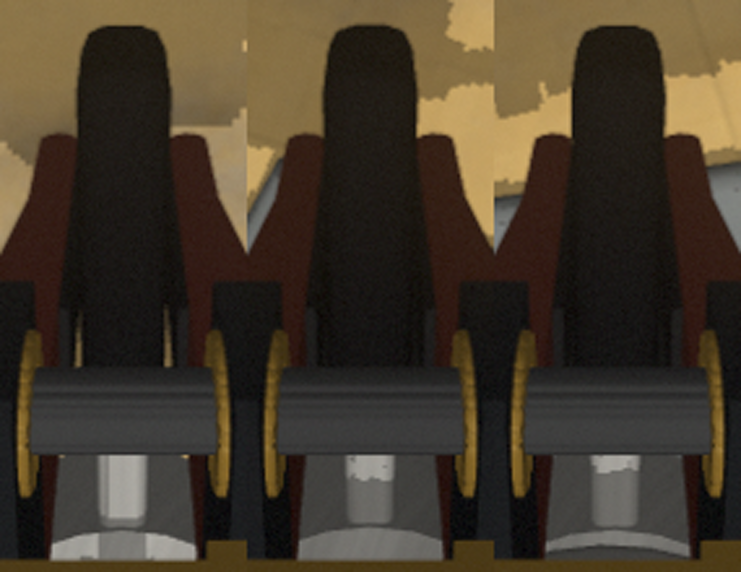

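View pics/scene7c.png

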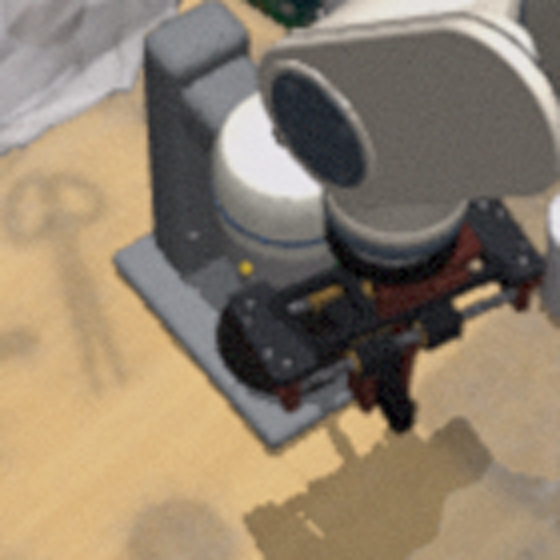

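Emit:
step_arm:
  steps:
    - [[255, 0.5, 0, 0.8, 0], [255, 0.3, 0, 0.5, 0]]

```text
time: 19.8
ee_pos: [0.5006, 0.0143, 0.1253]
orientation: [[-0.966, 0.258, -0.005], [0.258, 0.966, -0.013], [0.001, -0.014, -1.0]]
ft_force: [-3.8, -3.4, 3.7]
opening: 0.0157
```

```bash
python3 - <<'E'
from h import *
cup();ax()
E
```

```text
cup [ 0.6151 -0.0173  0.1024] yaw -14.99 zaxis [0.0405 0.0105 0.9991] lugs [ 0.6172 -0.0168  0.1534] F [-3.8459 -3.423   3.6908] T [-0.4143 -0.1704 -0.4972] t 19.8
axis torque 0.019477480772321365
```

Emit:
step_arm:
  steps:
    - [[220, 0, 0, 0, 0], [200, 0, 0, 0, 0], [180, 0, 0, 0, 0], [160, 0, 0, 0, 0], [150, 0, 0, 0, 0], [150, 0, 0, 0, 0]]

```text
time: 20.4
ee_pos: [0.5031, 0.0151, 0.1261]
orientation: [[-0.967, 0.255, 0.0], [0.255, 0.967, -0.012], [-0.003, -0.012, -1.0]]
ft_force: [-0.6, -0.8, -0.9]
opening: 0.036
```

```bash
python3 - <<'E'
from h import *
st()
for n in ['wrist']:
    f=r.grab_frame(n); cv2.imwrite(f'pics/{n}8.png',f)
E
```

```text
t 20.4 [0.5031 0.0151 0.1261] yaw 165.22817175698395 F [-0.5871 -0.7665 -0.935 ] T [ 0.0515 -0.1651 -0.0455] op 0.03600931167856724
```

View pics/wrist8.png

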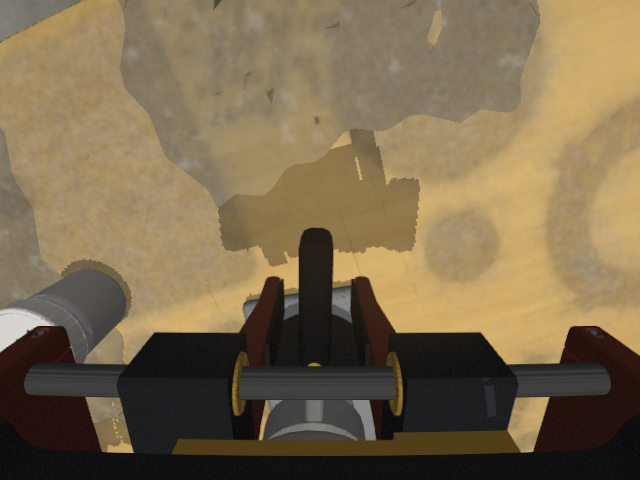

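Emit:
step_arm:
  steps:
    - [[60, 0, 0, 0, 0], [0, 0, 0, 0, 0], [0, 0, 0, -5, 0], [0, 0, 0, -10, 0], [0, 3, 0, -15, 0], [0, 5, 0, -15, 0], [0, 10, 0, -20, 0], [0, 20, 0, -20, 0], [0, 30, 0, -10, 0], [0, 40, 0, 0, 0], [0, 30, 0, 0, 0], [0, 0, 0, 0, 0]]

```text
time: 21.65
ee_pos: [0.367, 0.0524, 0.2304]
orientation: [[-0.967, 0.256, 0.007], [0.256, 0.967, -0.011], [-0.01, -0.009, -1.0]]
ft_force: [-0.0, 0.5, -0.1]
opening: 0.0878
```

```bash
python3 - <<'E'
from h import *
s=st()
for n in ['wrist','scene','top']:
    f=r.grab_frame(n); cv2.imwrite(f'pics/{n}9.png',f)
f=cv2.imread('pics/scene9.png')[160:300,250:410]
cv2.imwrite('pics/scene9c.png',cv2.resize(f,None,fx=5,fy=4,interpolation=cv2.INTER_CUBIC))
hd=np.radians(165); A=np.array([.6172,-.0165])
for z in (.101,.104,.096):
    P=[[*(A+d*np.array([np.cos(hd),np.sin(hd)])),z+.05] for d in (.09,.16)]
    print(z,w2p('wrist',P,s).tolist(),w2p('scene',P).tolist())
E
```

```text
t 21.65 [0.367  0.0524 0.2304] yaw 165.14611076560746 F [-0.0404  0.4983 -0.1025] T [ 0.0698 -0.1647 -0.0633] op 0.08783214178248337
0.101 [[314.94133848957654, 415.8860834484507], [314.86317173302365, 354.13931150047756]] [[358.38888911415864, 243.30859374992173], [372.0015664622969, 264.8391760267428]]
0.104 [[314.8943622027782, 418.49231356891164], [314.8111830591889, 356.3807923523393]] [[358.451131314407, 242.64694800335116], [372.0951368567137, 264.2044527976248]]
0.096 [[315.0178285644469, 411.6417172407583], [314.94762008309726, 350.4981572098379]] [[358.2857188120264, 244.4052188483408], [371.84649607836303, 265.89099010034835]]
```

View pics/wrist9.png

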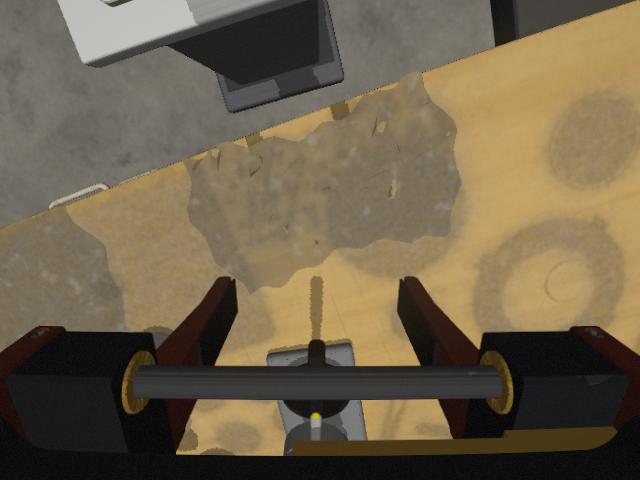

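View pics/scene9c.png

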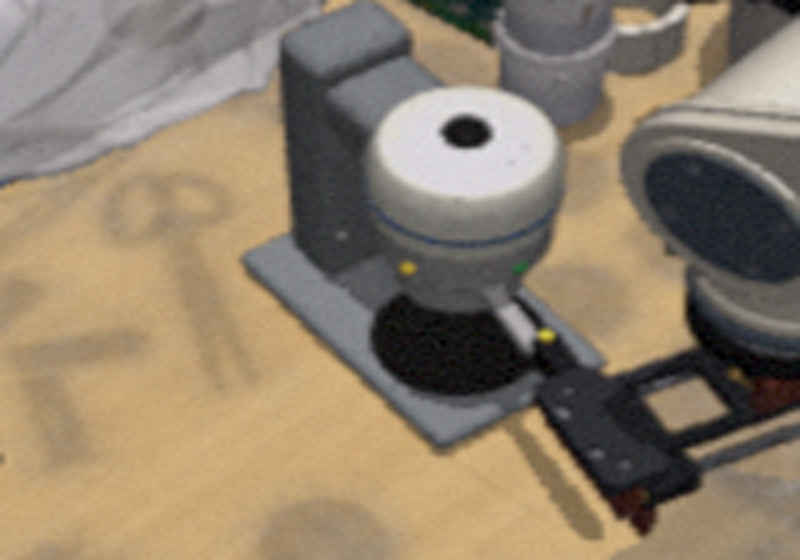

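```bash
python3 - <<'E'
from h import *
R7=np.array([[-.966,.258,-.007],[.258,.966,-.013],[.004,-.014,-1.]]);u,_,v=np.linalg.svd(R7);R7=u@v
s7=dict(ee_pos=[.5004,.0142,.1259],orientation=R7)
C7=T(R7,s7['ee_pos'])@TC
def pts(C,s):
    return [w2p('wrist',[(C@[-.16,0,z,1])[:3]],s)[0].round(1).tolist() for z in (.02,.05)]+[w2p('wrist',[(C@[-.09,0,.05,1])[:3]],s)[0].round(1).tolist()]
print('grip7 model',pts(C7,s7))
R8=np.array([[-.967,.255,0],[.255,.967,-.012],[-.003,-.012,-1.]]);u,_,v=np.linalg.svd(R8);R8=u@v
s8=dict(ee_pos=[.5031,.0151,.1261],orientation=R8)
s9=r.get_state()
def Ry(a): return np.array([[np.cos(a),0,np.sin(a)],[0,1,0],[-np.sin(a),0,np.cos(a)]])
# locked level; lugs at z; front-up tilt a
for z,a in ((.152,0),(.1535,0),(.155,0),(.1535,.04),(.153,.03),(.152,-.03)):
    Rc=Rz(-14.8)@Ry(a); C=T(Rc,np.array([.6172,-.0168,z])-Rc@[0,0,.051])
    print(z,a,'w8',pts(C,s8),'w9',pts(C,s9))
ims=[cv2.imread('pics/wrist7.png')[215:275,280:350],cv2.imread('pics/wrist8.png')[215:275,280:350],cv2.imread('pics/wrist9.png')[325:385,280:350]]
cv2.imwrite('pics/e.png',cv2.resize(np.hstack(ims),None,fx=3.8,fy=6,interpolation=cv2.INTER_CUBIC))
ims=[cv2.imread('pics/wrist8.png')[350:410,280:350],cv2.imread('pics/wrist9.png')[395:455,280:350]]
cv2.imwrite('pics/e2.png',cv2.resize(np.hstack(ims),None,fx=5,fy=6,interpolation=cv2.INTER_CUBIC))
E
```

```text
grip7 model [[314.5, 225.0], [314.6, 247.0], [315.0, 381.1]]
0.152 0 w8 [[312.4, 218.7], [310.7, 236.2], [311.7, 369.8]] w9 [[313.6, 329.5], [312.9, 349.4], [313.5, 411.6]]
0.1535 0 w8 [[312.4, 219.4], [310.6, 237.3], [311.6, 371.8]] w9 [[313.5, 330.4], [312.9, 350.5], [313.4, 412.9]]
0.155 0 w8 [[312.3, 220.2], [310.5, 238.4], [311.5, 373.9]] w9 [[313.5, 331.3], [312.9, 351.7], [313.4, 414.2]]
0.1535 0.04 w8 [[312.0, 220.6], [310.2, 242.3], [311.4, 377.0]] w9 [[313.4, 333.4], [312.8, 355.4], [313.4, 416.0]]
0.153 0.03 w8 [[312.1, 220.0], [310.3, 240.6], [311.5, 374.9]] w9 [[313.4, 332.3], [312.8, 353.8], [313.4, 414.8]]
0.152 -0.03 w8 [[312.7, 218.2], [311.0, 233.2], [311.8, 366.3]] w9 [[313.7, 327.5], [313.0, 346.1], [313.5, 409.4]]
```

View pics/e.png

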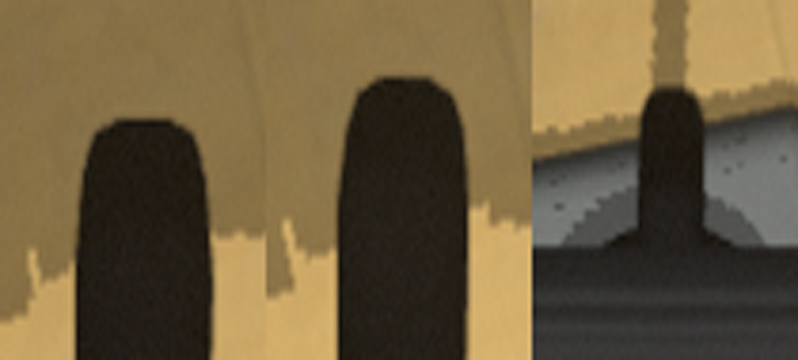

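View pics/e2.png

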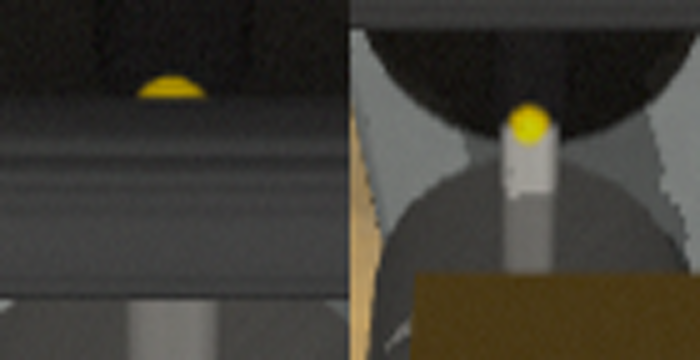

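```bash
python3 - <<'E'
from h import *
f=r.grab_frame('wrist'); g=cv2.imread('pics/wrist9.png'); d=cv2.absdiff(f,g).max(2)[330:440,280:350]; print('diff',d.mean(),(d>40).sum())
for t in ('jar','dropper'): print(t,[np.round(x['bbox'],1).tolist() for x in r.search_frame('top',t)[:1]])
s=st(); r.sign_off()
E
```

```text
diff 14.626363636363637 1021
jar [[422.0, 257.2, 448.7, 280.1]]
dropper [[257.1, 182.1, 268.3, 192.9]]
t 21.95 [0.3712 0.0519 0.2301] yaw 165.06217890124117 F [-0.0271  0.8726 -0.0893] T [ 0.0476 -0.0464 -0.0104] op 0.08786335401585299
the job is handed in; nothing more can be done
```

I gripped the cup by its handle, lifted it and offered it up into the mount at the yellow mark. I turned it counter-clockwise under light upward pressure until the lugs rose into the slots, about 13 to 15° on. I then pressed it up about 12 mm above the mouth against the gasket, swung it about 46° to the stop and backed off until the turning torque was near zero. Finally I lowered the lugs, let go, drew the arm clear and handed the job in at 22 s.

**Last checks**
- **Position:** wrist-camera pictures show the handle about level and within about 2 px of the locked height. It points about 10° to the +y side of the green mark. That comparison only just separates the pocket height from a cup still sitting on the hump.
- **Jar and dropper:** the top camera finds both within about 3 px of where they started, and the gripper's force readings after letting go are near zero.
- **Inconclusive:** I compared two wrist pictures for movement just before handing in, and they differed. The arm itself had moved about 4 mm between them, so this neither confirms nor rules out movement of the cup.

**Less clean than I wanted**
- At the stop, the torque about the mount's axis, worked out from the wrist sensor, briefly reached about 2 N m. That is the damage figure you gave. I backed off at once. A second touch of the stop reached about 1.6 N m.
- Horizontal and vertical forces at the wrist stayed below about 10 N in every reading.
- The cup was held about 2.5° off level while I turned it. It appears to have levelled when released.

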